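# Stow binder clips in a round organizer and latch it

## Robot

A 6-joint arm with a two-finger parallel gripper is mounted at the origin on a cart in front of the work surface, level with it; the furniture and walls round the work are solid. World frame = base frame: x ahead of the robot, y to its left, z up, the work surface at z = 0. Lengths are in m, angles in rad, forces in N, time in s.
With the tool pointing down it reaches from about 0.35 to 0.925 m from the base axis. Payload 6.4 kg.
Tool frame: the origin (TCP) lies midway between the tips of the shut fingers; the grasp point (between the pads) lies ctrl.pinch_z behind it (ctrl.pinch_z is the distance from the TCP to the grasp point, in m); z points along the fingers, y is the line along which they close (so a half turn about z gives the same grasp; the last joint's range is limited). The gripper opens to 85 mm and grips with 20 to 120 N. Pads are 22 mm wide; open, the fingers measure 114 mm over their backs; the gripper's body (76 mm by 85 mm) begins 54 mm behind the grasp point. The pads swing forward as they close: fully open they stand 13 mm farther back than shut.
Start: joints at [1.037, 0.245, 1.558, -0, 1.339, -0.174], TCP at [0.229, 0.608, 0.231] pointing down, gripper open.
Joint ranges: [-3.13, 3.13], [-1.02, 2.26], [0.13, 2.54], [-0.95, 4.09], [0.21, 2.88], [-2.74, 2.74]. Speed limits (rad/s): [2.57, 2.57, 3.14, 3.14, 3.14, 3.14].

## Interface

Orientations are given as a unit quaternion [x, y, z, w].
In Python, from cell import ctrl, camera, get_calibration gives the robot as it stands.
- The arm moves only by the tool apply_moves, never from a script. Its argument "commands" is a list of rows, each a list of 4 numbers: the shift along the tool's x, y, z in mm, then the turn about the tool's z in degrees. In form: [[dx, dy, dz, spin], ...]. A call has 1 to 12 rows; each row is the pose to reach, as a shift and turn from the pose commanded when the call began, along the tool's axes at that moment; what a row does not reach only later rows make up. A row lasts 1/12 s, in which the tool goes at most 41.7 mm and 7.16 degrees, less where a joint would pass 70% of its speed; a pose out of reach is approached as far as the arm can. A call with a gripper value outside its range is refused whole. "fingers" is the finger opening in mm, from 0 to 85.4, set as the call begins (left out, the last holds). The fingers move at their own pace and stop on an object; "newtons" is the grip in N (left out, the last holds). Time passes only in rows, so rows that repeat a pose let the fingers close. It gives the time, the measured TCP pose, the force, the opening and the grip force at its end, in the units of the state.
- ctrl.read_state(): the state, without advancing time (a new reading comes with each control period).
- camera(name): name is "scene" or "side" or "wrist"; returns (picture, depth): 420x560x3 uint8, red, green, blue; 420x560 float32, m along the optical axis (not along the pixel's ray), 0 where there is no reading.
- get_calibration(name): a dict with "fov_y" (degrees; the focal length in pixels is half the picture's height over the tangent of half this angle, whatever the lens; pixels are square), "cx", "cy" (the principal point, pixels), "extrinsics" (4x4, takes a point from camera to world coordinates). Camera axes: x right, y up, looking along -z (the intrinsics and any distortion apply to the point x, -y, -z); pixel columns grow to the right and rows downward; lengths in m; the calibration is good to about 2 mm. A picture is of the moment at which its call begins: read the wrist's pose just before it. get_calibration takes no time and is no camera call; for the wrist camera it gives the pose at the moment of the call.
- ctrl.close_job(): hands the job in; it is judged then, once.
The state is a dict: "t": time; "joint_positions": joint angles; "qvel": joint speeds; "joint_efforts": joint torques, N m; "tcp_pos": TCP position; "tcp_rot": TCP orientation; "ft_force": force on the tool from outside, world axes, zero at the start; "torque": the same for the moment, N m; "width": finger opening in m; "grip_force": force on a finger pad.
Only numpy, scipy, OpenCV 4.12 (cv2) and the standard library are available. Lean on these libraries where they do the work, as an engineer would, in place of code of your own. Each camera call takes 0.05 s, during which the arm holds its last target. There are 200 camera calls.

## Task

Put the loose binder clips away in the round organizer with the turning cover: turn the cover by its knob so that its opening lies over the right compartment and drop the clips through, the large clips into the compartment marked by the largest round button, the small clips into the one marked by the smallest button; nothing goes under the middle-sized button. When all the clips are in, turn the opening squarely over the blank quarter, and only then swing the hasp over until it lies flat with the cover's staple standing in its slot. Do not knock the tumbler, mug or roll of tape about.

Things in the scene. Friction and masses are not known exactly. Their poses are not given: they have to be found in the camera images.
- organizer: round grey organizer fixed to the table: drum 180 mm across, 46 mm high, floor 4 mm, wall 6 mm. Origin on the drum's axis at table height, z up. Dividers 3 mm thick along its x and y axes make four quarters: the one at -x,-y is BLANK (solid almost up to the cover); (+x,-y), (+x,+y) and (-x,+y) are open compartments. In mid-quarter outside each of these a 30 mm wide lug bears a button
- button_large: largest steel button, 26 mm across, 4 mm high: marks the compartment for large clips. It sits in mid-quarter, 106 mm from the drum's axis, on top of a lug 47 mm high that reaches 123 mm from the axis. Which quarter it marks changes from start to start. Origin under its middle
- button_middle: middle-sized steel button, 16 mm across, on another lug: marks a compartment that stays empty
- button_small: smallest steel button, 8 mm across, on another lug: marks the compartment for small clips
- cover (a joint): angle of the flat round white cover (176 mm across, its top 50 mm above the table) about the vertical, counter-clockwise seen from above, stops at -3.4 and 3.4. At 0 its opening lies over the blank quarter, at 1.571 over the organizer's quarter (+x,-y), at -1.571 over (-x,+y), at 3.14 or -3.14 over (+x,+y). Stiff (0.05 N m): stays where it is left
- cover_knob (a point): on the cover's axis, 25 mm above its top: gripping height of the black knob, an upright bar 42 mm long, 14 mm thick, 36 mm high, with a hub 44 mm across and 7 mm high round its foot. The point's axes turn with the cover and equal the organizer's at joint 0: the bar's length runs along (1,-1,0)/sqrt 2, the opening lies along (-1,-1,0)/sqrt 2
- cover_opening (a point): middle of the cover's opening, level with the cover's top, 54 mm from the axis. The opening is a sector 66 degrees wide, from 26 to 80 mm from the axis (59 mm wide at this point)
- hasp (a joint): angle of the steel hasp about its level hinge: 0 lying flat over the cover, 1.57 upright, up to 2.1 leaning outwards, away from the drum (starts open, 1.8 to 2.05). Light (25 g) and loose: past upright it falls by itself to either side. It falls to 0 only if the staple stands in its slot, the cover being within about 0.13 rad of 0
- hasp_hinge (a point): middle of the hasp's hinge, fixed on a pillar (46 mm wide, 62 mm high) outside the drum's wall, 99 mm from its axis towards the organizer's -y, 58 mm above the table; the hinge lies along the organizer's x
- hasp_tip (a point): middle of the hasp's end bar, 42 mm from the hinge. The hasp is a flat frame 42 mm wide, 46 mm long, 3 mm thick, with a slot 32 mm wide between its two side bars, along the organizer's y when closed
- staple (a point): top of the steel staple on the cover's rim (12 mm wide, 5 mm thick, 12 mm high above the cover), 76 mm from the axis, 45 degrees counter-clockwise of the middle of the opening; turns with the cover
- large_clip_a_center (a point): centre (half-way up) of a LARGE black binder clip lying on the table: solid wedge-shaped body 22 x 40 x 22 mm (x, y, height); with its thin wire handles 58 mm along x. Its y axis is the long spine; the two ends of the spine are flat and parallel, 40 mm apart, good to grip from above. Weighs 14 to 28 g. May be absent (None all through)
- large_clip_b_center (a point): centre (half-way up) of a LARGE black binder clip lying on the table: solid wedge-shaped body 22 x 40 x 22 mm (x, y, height); with its thin wire handles 58 mm along x. Its y axis is the long spine; the two ends of the spine are flat and parallel, 40 mm apart, good to grip from above. Weighs 14 to 28 g. May be absent (None all through)
- small_clip_a_center (a point): centre (half-way up) of a SMALL black binder clip lying on the table: solid wedge-shaped body 14 x 24 x 13 mm (x, y, height); with its thin wire handles 36 mm along x. Its y axis is the long spine; the two ends of the spine are flat and parallel, 24 mm apart, good to grip from above. Weighs 14 to 28 g. May be absent (None all through)
- small_clip_b_center (a point): centre (half-way up) of a SMALL black binder clip lying on the table: solid wedge-shaped body 14 x 24 x 13 mm (x, y, height); with its thin wire handles 36 mm along x. Its y axis is the long spine; the two ends of the spine are flat and parallel, 24 mm apart, good to grip from above. Weighs 14 to 28 g. May be absent (None all through)
- small_clip_c_center (a point): centre (half-way up) of a SMALL black binder clip lying on the table: solid wedge-shaped body 14 x 24 x 13 mm (x, y, height); with its thin wire handles 36 mm along x. Its y axis is the long spine; the two ends of the spine are flat and parallel, 24 mm apart, good to grip from above. Weighs 14 to 28 g. May be absent (None all through)
- tumbler: bystander: steel tumbler 87 mm across, 172 mm high, at the right; origin under its middle
- mug: bystander: white mug 92 mm across (127 mm with its handle), 95 mm high, at the far left; origin under its middle
- masking_tape: bystander: roll of masking tape 104 mm across, 25 mm high, lying at the near edge; origin under its middle

How it is judged:
By the outcome, as a careful person would: the job done as asked, in the order asked, and still so for the second after the job is handed in, with the robot touching nothing.
Of large_clip_a, large_clip_b only 1 to 2 are there at a start; the rules pass over those that are not, and their reading is None.
Of small_clip_a, small_clip_b, small_clip_c only 2 to 3 are there at a start; the rules pass over those that are not, and their reading is None.
At some moment in a run one of large_clip_a, large_clip_b, small_clip_a, small_clip_b, small_clip_c may be knocked a few centimetres aside while the robot is not near it.
Once in a run the grip may slacken for a moment while it holds something.
It also fails if it takes over 210 s, if anything falls off the work surface, if the arm or the gripper's body presses on something with over 40 N, if the wrist force passes 120 N, or if a joint passes its speed limit or range.

## Working session

There is one attempt and no reset: what is moved stays moved. The work goes in short steps, Python scripts to look and compute and a tool call to move; the robot and the scene stay as the last step left them, time stands still between calls to the robot, and variables do not carry over. Pictures are saved under pics/ and viewed, at most 14 in all, crops included, and the job is handed in when it is done.

Besides the shell and the picture viewer there is one more tool, called after "Emit:" as name([rows], argument=value, ...), one row to a line, values as JSON. apply_moves: Moves the arm, as the interface text tells. Its arguments: {"type":"object","properties":{"commands":{"type":"array"},"fingers":{"type":"number"},"newtons":{"type":"number"}},"required":["commands"]}

```bash
ls; mkdir -p pics; cat > h.py <<'E'
import numpy as np, cv2
from cell import ctrl, camera, get_calibration
from scipy.spatial.transform import Rotation as R
def K(c):
    f=210/np.tan(np.radians(c['fov_y'])/2); return f,c['cx'],c['cy']
def cloud(d,c):
    f,cx,cy=K(c); v,u=np.mgrid[0:420,0:560]
    P=np.stack([(u-cx)/f*d,-(v-cy)/f*d,-d],-1); E=np.array(c['extrinsics'])
    return P@E[:3,:3].T+E[:3,3]
def ray(u,v,z,c):
    f,cx,cy=K(c);E=np.array(c['extrinsics']); r=E[:3,:3]@np.array([(u-cx)/f,-(v-cy)/f,-1]); o=E[:3,3]
    return o+r*(z-o[2])/r[2]
def proj(p,c):
    f,cx,cy=K(c);E=np.array(c['extrinsics']); q=E[:3,:3].T@(np.asarray(p)-E[:3,3]); return cx+f*q[0]/-q[2], cy-f*q[1]/-q[2]
def shot(n,name=None):
    c=get_calibration(n); im,d=camera(n)
    if name: cv2.imwrite(f'pics/{name}.png',im[:,:,::-1])
    return im,d,c
def to_tool(p,yaw=None):
    "shift (mm) in tool axes from now to TCP target p"
    s=ctrl.read_state(); r=R.from_quat(s['tcp_rot'])
    return r.inv().apply(np.asarray(p)-s['tcp_pos'])*1000
E
python3 - <<'E'
from h import *
for n in ['scene','side','wrist']:
    im,d,c=shot(n,n+'0'); print(n,{k:(np.round(v,3).tolist() if not isinstance(v,str) else v) for k,v in c.items()}, (d>0).mean())
s=ctrl.read_state(); print(s, ctrl.pinch_z)
E
```

```text
pics
scene {'fov_y': 52.313, 'cx': 274.732, 'cy': 216.948, 'extrinsics': [[-0.75, -0.455, 0.48, 1.241], [0.662, -0.526, 0.534, 0.802], [0.009, 0.719, 0.695, 1.09], [0.0, 0.0, 0.0, 1.0]]} 0.987436224489796
side {'fov_y': 55.275, 'cx': 276.9, 'cy': 206.869, 'extrinsics': [[-0.998, 0.043, -0.047, 0.46], [-0.06, -0.381, 0.923, 1.175], [0.022, 0.924, 0.382, 0.57], [0.0, 0.0, 0.0, 1.0]]} 0.9867984693877551
wrist {'fov_y': 58.114, 'cx': 286.534, 'cy': 207.273, 'extrinsics': [[0.352, -0.888, -0.297, 0.152], [0.936, 0.334, 0.113, 0.636], [-0.001, -0.318, 0.948, 0.372], [0.0, 0.0, 0.0, 1.0]]} 0.9957780612244898
{'t': 0.15, 'joint_positions': array([ 1.03690137e+00,  2.45648020e-01,  1.55873853e+00, -1.37816932e-05,
        1.33872640e+00, -1.74135474e-01]), 'qvel': array([ 0.00061153, -0.00162877, -0.00222228, -0.00154437,  0.00087825,
        0.00197692]), 'joint_efforts': array([-1.28907832e-03, -4.29983211e+01, -3.26554155e+01, -2.47325788e-04,
        3.53971154e-03,  2.67634874e-05]), 'tcp_pos': array([0.22862631, 0.60800029, 0.23043464]), 'tcp_rot': array([ 1.78909638e-01,  9.83865216e-01, -7.15334768e-04, -2.57229118e-04]), 'ft_force': array([-0.42276139, -0.37475378, -0.19790389]), 'torque': array([0.02804463, 0.03815944, 0.052269  ]), 'grip_force': 0.0, 'width': 0.0854107874954525} 0.0187
```

View pics/scene0.png

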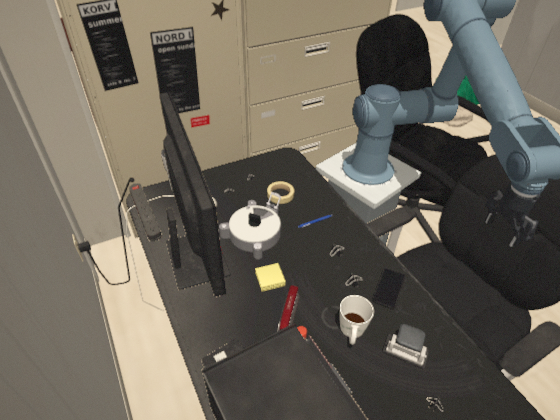

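View pics/side0.png

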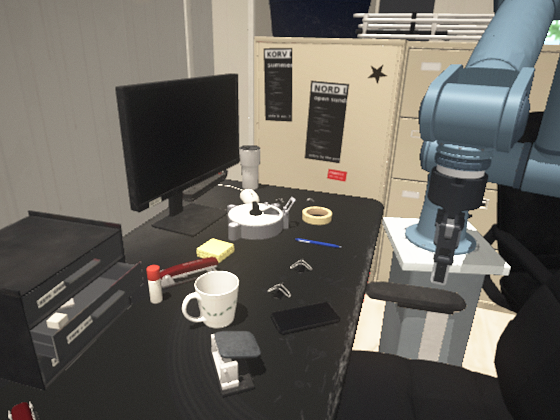

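The scene view shows the organizer at about (255,228) and the tape at (280,192). Clip-like objects are at (337,250), (354,281), (228,190), (251,177) and (435,403). The hasp is at about (275,203) and the mug at (355,317). The tumbler is hidden behind the monitor in this view.

```bash
python3 - <<'E'
from h import *
im,d,c=shot('scene'); P=cloud(d,c)
for u,v in [(337,250),(354,281),(228,190),(251,177),(435,403),(255,228),(280,192),(355,317),(315,221)]:
    print((u,v),np.round(ray(u,v,.01,c),3),np.round(P[v,u],3))
hsv=cv2.cvtColor(im,cv2.COLOR_RGB2HSV)
m=(P[...,2]>.044)&(P[...,2]<.056)&(hsv[...,2]>150)&(hsv[...,1]<60)
q=P[m]; q=q[(np.hypot(*(q[:,:2]-ray(255,228,.05,c)[:2]).T)<.13)]
print(len(q),q.mean(0),q.min(0),q.max(0))
(x,y),r=cv2.minEnclosingCircle(q[:,:2].astype(np.float32));print(x,y,r)
# height map top-view of the neighbourhood
cr=cv2.resize(im[150:300,200:380],None,fx=4.4,fy=4,interpolation=cv2.INTER_CUBIC)
cr=(255*(cr/255.)**.6).astype('uint8')
cv2.imwrite('pics/crop0.png',cr[:,:,::-1])
im,d,c=shot('side');P=cloud(d,c)
for u,v in [(301,266),(279,291),(250,150),(250,185)]: print((u,v),np.round(ray(u,v,.01,c),3),np.round(P[v,u],3))
E
```

```text
(337, 250) [0.442 0.23  0.01 ] [0.446 0.233 0.016]
(354, 281) [0.498 0.353 0.01 ] [0.503 0.357 0.018]
(228, 190) [ 0.532 -0.26   0.01 ] [ 0.537 -0.253  0.017]
(251, 177) [ 0.414 -0.264  0.01 ] [ 0.415 -0.262  0.011]
(435, 403) [0.635 0.74  0.01 ] [0.639 0.741 0.017]
(255, 228) [ 0.584 -0.032  0.01 ] [0.612 0.003 0.055]
(280, 192) [ 0.387 -0.119  0.01 ] [ 0.382 -0.124  0.004]
(355, 317) [0.596 0.442 0.01 ] [0.604 0.447 0.024]
(315, 221) [0.399 0.083 0.01 ] [0.393 0.078 0.003]
1337 [ 0.60567209 -0.01442372  0.05080629] [ 0.49781037 -0.11164809  0.04408295] [0.69418059 0.07963531 0.05596596]
0.601504385471344 -0.019093167036771774 0.11434623599052429
(301, 266) [0.44  0.233 0.01 ] [0.44  0.245 0.017]
(279, 291) [0.492 0.356 0.01 ] [0.492 0.359 0.012]
(250, 150) [ 0.727 -0.979  0.01 ] [ 0.651 -0.363  0.17 ]
(250, 185) [ 0.656 -0.402  0.01 ] [ 0.653 -0.377  0.019]
```

View pics/crop0.png

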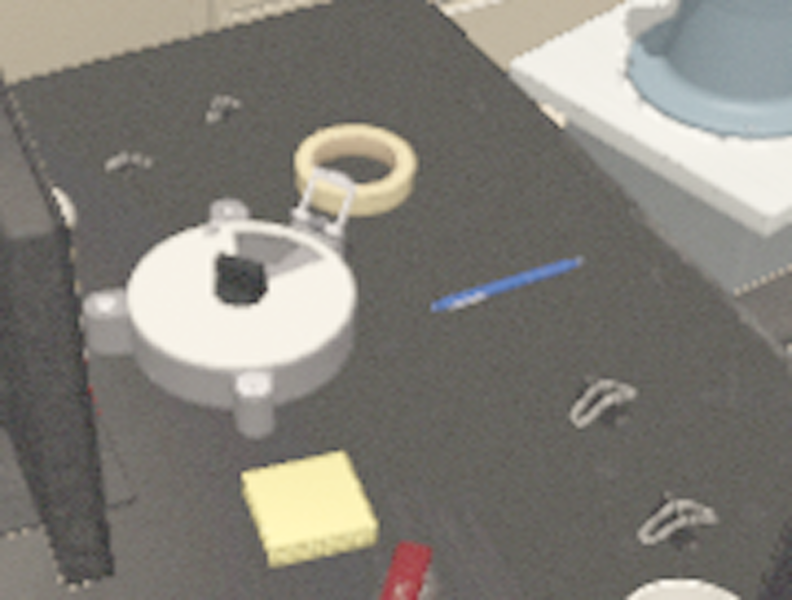

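The crop shows lug buttons at (230,205), (105,305) and (255,385). The hasp is open at (325,190) and the opening is near (280,250). Small clips are at about (125,160) and (225,105), and large clips at (600,400) and (680,520).

```bash
python3 - <<'E'
from h import *
a=cv2.imread('pics/wrist0.png'); s=cv2.imread('pics/scene0.png'); t=cv2.imread('pics/side0.png')
c=get_calibration('side'); print(proj([.637,.74,.01],c)); 
out=np.zeros((600,800,3),np.uint8); out[:300,:400]=cv2.resize(a,(400,300))
out[:300,400:]=cv2.resize(s[370:420,390:480],(400,300)); 
out[300:,:400]=cv2.resize(t[180:250,200:330],(400,300),interpolation=cv2.INTER_CUBIC); out[300:,400:]=cv2.resize(s[230:300,310:380],(400,300),interpolation=cv2.INTER_CUBIC)
out=(255*(out/255.)**.6).astype('uint8'); cv2.imwrite('pics/m1.png',out)
E
```

```text
(np.float64(172.6472575941632), np.float64(427.83754696476126))
```

View pics/m1.png

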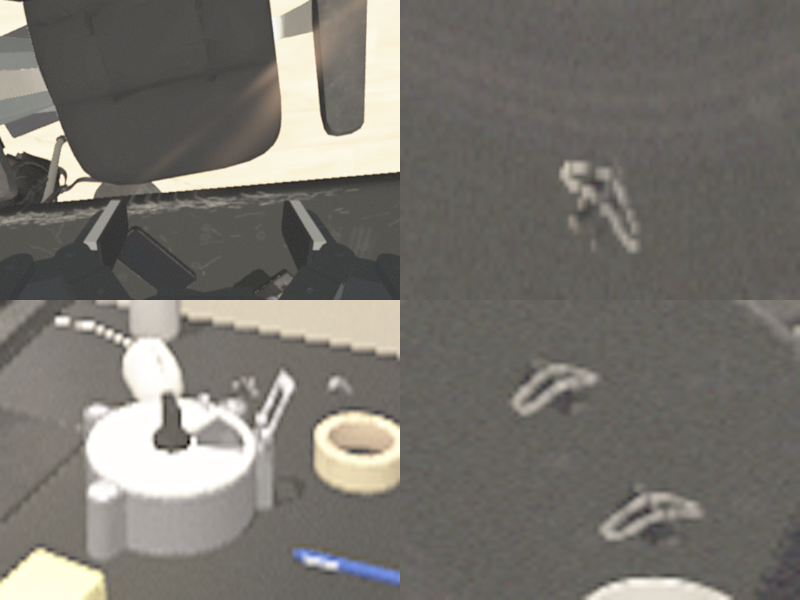

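```bash
python3 - <<'E'
from h import *
print(to_tool([.45,.27,.26]), to_tool([.56,-.1,.33]))
E
```

```text
[-326.17526768 -238.62577917  -29.09428082] [-559.37816736 -546.27780632  -98.85557218]
```

Emit:
apply_moves([
  [-326, -239, -30, 0],
  [-326, -239, -30, 0],
  [-326, -239, -30, 0],
  [-326, -239, -30, 0],
  [-326, -239, -30, 0],
  [-326, -239, -30, 0],
  [-326, -239, -30, 0],
  [-326, -239, -30, 0],
  [-326, -239, -30, 0],
  [-326, -239, -30, 0],
  [-326, -239, -30, 0],
  [-326, -239, -30, 0],
])

```text
t: 1.25
tcp_pos: [0.4506, 0.2687, 0.2614]
tcp_rot: [0.18, 0.984, 0.0, 0.0]
ft_force: [0.8, 0.1, -1.1]
width: 0.0851
grip_force: 0.0
```

```bash
python3 - <<'E'
from h import *
s=ctrl.read_state(); print(s['t'],s['tcp_pos'],s['tcp_rot'],s['joint_positions'])
im,d,c=shot('wrist','w1'); P=cloud(d,c)
np.savez('w1.npz',im=im,d=d,E=c['extrinsics'])
m=((P[...,2]>.006)&(P[...,2]<.04)).astype('uint8')
n,l,st,ce=cv2.connectedComponentsWithStats(m)
for i in range(1,n):
    if st[i,4]>60: q=P[l==i]; print(st[i],np.round(q.mean(0),3),np.round(np.ptp(q,0),3))
print(to_tool([.58,-.06,.35]))
E
```

```text
1.25 [0.45059861 0.26871441 0.26143066] [1.80494962e-01 9.83575896e-01 1.57059727e-04 2.91108109e-05] [ 3.21302184e-01 -7.73509552e-02  1.84544888e+00  2.52089538e-04
  1.37329235e+00 -8.86564268e-01]
[  370     1   138   155 10776] [0.427 0.438 0.008] [0.154 0.114 0.005]
[ 85 112  34 117 725] [0.392 0.079 0.007] [0.123 0.039 0.004]
[228 143  42  47 705] [0.439 0.229 0.015] [0.05  0.041 0.018]
[354 148  42  46 702] [0.492 0.351 0.015] [0.051 0.043 0.018]
[462 214  58  57 814] [0.595 0.439 0.024] [0.048 0.062 0.034]
[ 494  239   53   48 1492] [0.645 0.471 0.029] [0.045 0.059 0.019]
[  23  274  118   34 1553] [0.508 0.005 0.023] [0.054 0.113 0.034]
[ 336  321   81   58 1071] [0.688 0.28  0.031] [0.086 0.076 0.034]
[  0 322  30  18 293] [ 0.522 -0.101  0.027] [0.012 0.026 0.032]
[ 26 322  26  39 453] [ 0.55  -0.093  0.02 ] [0.056 0.032 0.033]
[170 331  38  51 830] [0.633 0.07  0.024] [0.06  0.024 0.034]
[ 247  332   65   63 3641] [0.681 0.17  0.022] [0.1  0.1  0.02]
[-238.12264708 -262.40256597  -88.9226689 ]
```

View pics/w1.png

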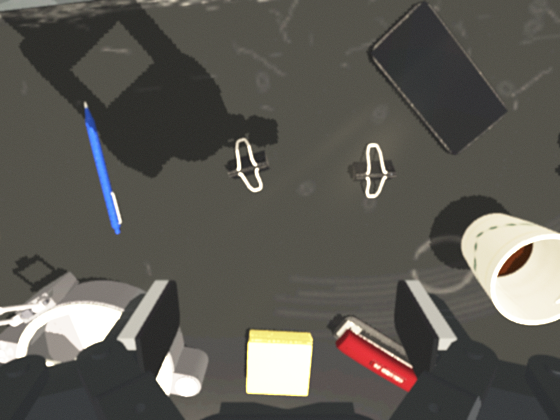

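The wrist view shows the large clips at (248,166) and (374,171), with spines horizontal and handles vertical in the image. The organizer is at lower left.

Emit:
apply_moves([
  [-230, -320, -100, 0],
  [-230, -320, -100, 0],
  [-230, -320, -100, 0],
  [-230, -320, -100, 0],
  [-230, -320, -100, 0],
  [-230, -320, -100, 0],
  [-230, -320, -100, 0],
  [-230, -320, -100, 0],
  [-230, -320, -100, 0],
  [-230, -320, -100, 0],
  [-230, -320, -100, 0],
  [-230, -320, -100, 0],
])

```text
t: 2.3
tcp_pos: [0.5529, -0.1106, 0.3612]
tcp_rot: [0.179, 0.984, 0.0, -0.0]
ft_force: [0.2, -0.1, -1.1]
width: 0.0856
grip_force: 0.0
```

```bash
python3 - <<'E'
from h import *
s=ctrl.read_state(); print(s['t'],s['tcp_pos'],s['tcp_rot'],s['joint_positions'])
im,d,c=shot('wrist','w2'); P=cloud(d,c)
np.savez('w2.npz',im=im,d=d,E=c['extrinsics'])
m=((P[...,2]>.006)&(P[...,2]<.04)).astype('uint8')
n,l,st,ce=cv2.connectedComponentsWithStats(m)
for i in range(1,n):
    if st[i,4]>60: q=P[l==i]; print(st[i],np.round(q.mean(0),3),np.round(np.ptp(q,0),3))
E
```

```text
2.3 [ 0.55285795 -0.11055758  0.36116112] [ 1.79146803e-01  9.83822310e-01  2.52213875e-04 -1.49312088e-04] [-3.98634858e-01 -3.53128439e-02  1.62631222e+00  4.27780467e-04
  1.55099415e+00 -1.60920141e+00]
[ 187    0   90   64 2036] [ 0.407 -0.124  0.023] [0.082 0.102 0.02 ]
[388   0   8  23 119] [0.446 0.062 0.008] [0.024 0.012 0.004]
[115  73  22  22 168] [ 0.411 -0.27   0.011] [0.025 0.025 0.011]
[270 101  46  26 133] [ 0.521 -0.089  0.024] [0.021 0.062 0.033]
[331 101  23  40  89] [ 0.545 -0.034  0.023] [0.058 0.011 0.033]
[ 481  136   79   64 3898] [0.684 0.164 0.022] [0.101 0.1   0.021]
[164 158  21  18 132] [ 0.525 -0.26   0.011] [0.021 0.024 0.009]
[ 167  213   73   67 2658] [ 0.638 -0.26   0.027] [0.078 0.13  0.032]
[327 218   6  16  61] [ 0.67  -0.093  0.025] [0.022 0.011 0.034]
[  308   243   156    89 10563] [ 0.785 -0.06   0.012] [0.181 0.255 0.011]
[ 98 264  48  31 608] [ 0.644 -0.386  0.023] [0.059 0.043 0.034]
```

View pics/w2.png

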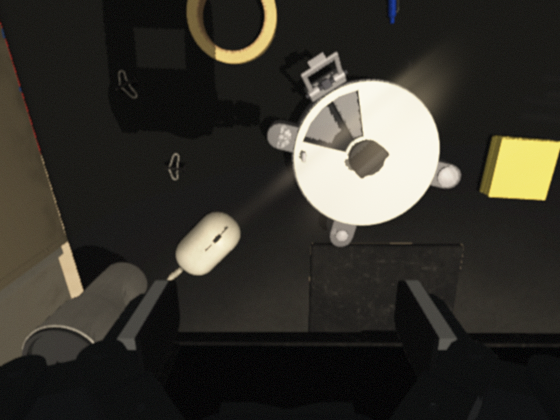

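The wrist view shows the organizer centred near (367,155), with buttons at (283,137), (447,174) and (343,236). The hasp is at (323,75), the small clips at (126,84) and (175,167), and the tumbler at lower left.

```bash
python3 - <<'E'
from h import *
z=np.load('w2.npz'); im,d=z['im'],z['d']; c=get_calibration('wrist')  # arm has not moved
P=cloud(d,c); hsv=cv2.cvtColor(im,cv2.COLOR_RGB2HSV)
m=((hsv[...,2]>185)&(hsv[...,1]<60)).astype('uint8')
n,l,st,ce=cv2.connectedComponentsWithStats(m); i=1+np.argmax(st[1:,4]); print(st[i])
cn=max(cv2.findContours((l==i).astype('uint8'),cv2.RETR_EXTERNAL,cv2.CHAIN_APPROX_NONE)[0],key=len)
h=cv2.convexHull(cn)[:,0]; W=np.array([ray(u,v,.05,c) for u,v in h])[:,:2]
A=np.c_[2*W,np.ones(len(W))]
w=np.ones(len(W),bool)
for _ in range(4):
    s=np.linalg.lstsq(A[w],(W[w]**2).sum(1),rcond=None)[0]; r=np.sqrt(s[2]+s[0]**2+s[1]**2); e=abs(np.hypot(*(W-s[:2]).T)-r); w=e<.0015
print('centre',s[:2],r,w.sum(),len(W)); C=s[:2]
for u,v in [(283,137),(447,174),(343,236)]:
    q=ray(u,v,.051,c)[:2]-C; print('btn',q,np.hypot(*q),np.degrees(np.arctan2(q[1],q[0])))
q=ray(323,75,.06,c)[:2]-C;print('hasp',q,np.degrees(np.arctan2(q[1],q[0])))
# polar unwrap of cover by sampling: opening edges at r=55
for rr in (.045,.055,.065):
    row=[]
    for a in range(0,360,2):
        p=np.r_[C+rr*np.array([np.cos(np.radians(a)),np.sin(np.radians(a))]),.05]; u,v=proj(p,c); row.append(hsv[int(round(v)),int(round(u)),2])
    row=np.array(row); print(rr,[(2*i) for i in range(180) if row[i]<150])
cr=im[40:260,250:470]; cr=cv2.resize(cr,(600,600),interpolation=cv2.INTER_CUBIC); cv2.imwrite('pics/w2c.png',cr[:,:,::-1])
E
```

```text
[  294    81   145   144 13062]
centre [ 0.59162624 -0.02159133] 0.08775428972520814 59 59
btn [-0.05766678 -0.08532185] 0.10298191759597058 -124.05372215912878
btn [0.05498042 0.08683322] 0.10277574838711566 57.65912919786933
btn [ 0.08846403 -0.05764866] 0.1055900254967177 -33.09076614756204
hasp [-0.10693514 -0.01932156] -169.75802525061602
0.045 [172, 194, 196, 198, 200, 202, 204, 206, 208, 210, 212, 214, 216, 218, 220, 222, 224, 226, 228, 230, 232, 234]
0.055 [172, 194, 196, 198, 200, 202, 230, 232, 234]
0.065 [172, 194, 196, 198, 200, 230, 232, 234]
```

View pics/w2c.png

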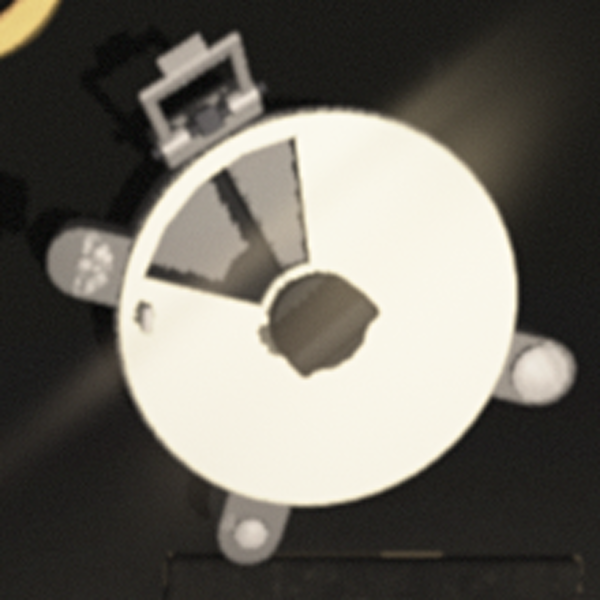

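The large button is at lower right (543,373), the middle one at the bottom (250,533), and the smallest on the left lug (90,265), which I'll confirm from close by. The opening sits across the first divider, so the joint is at about 0.98. I'll go above the knob with the fingers aligned across the bar.

```bash
python3 - <<'E'
from h import *
print(to_tool([.5916,-.0216,.19]))
z=np.load('w2.npz'); im,d=z['im'],z['d']; c=get_calibration('wrist'); P=cloud(d,c)
m=((P[...,2]>.004)&(P[...,2]<.04)).astype('uint8')
for u,v in [(126,84),(175,167)]:
    k=np.zeros_like(m); k[v-22:v+22,u-22:u+22]=m[v-22:v+22,u-22:u+22]
    q=P[k>0][:,:2].astype(np.float32)*1000; print(len(q),cv2.minAreaRect(q), ray(u,v,.008,c))
E
```

```text
[ -5.94471776  95.92735889 170.81289116]
205 ((409.2590637207031, -268.43792724609375), (23.941509246826172, 26.824094772338867), 57.4596061706543) [ 0.40968753 -0.26897028  0.008     ]
161 ((525.0294189453125, -258.987548828125), (23.961925506591797, 27.49430274963379), 19.502225875854492) [ 0.52603346 -0.25804434  0.008     ]
```

Emit:
apply_moves([
  [-6, 96, 100, 46],
  [-6, 96, 100, 46],
  [-6, 96, 100, 46],
  [-6, 96, 100, 46],
  [-6, 96, 150, 46],
  [-6, 96, 160, 46],
  [-6, 96, 160, 46],
  [-6, 96, 160, 46],
  [-6, 96, 160, 46],
])

```text
t: 3.1
tcp_pos: [0.5916, -0.021, 0.2013]
tcp_rot: [0.547, 0.837, 0.0, -0.0]
ft_force: [0.8, -0.8, 0.8]
width: 0.0856
grip_force: 0.0
```

```bash
cat > cov.py <<'E'
from h import *
def cover(im,d,c,C0,show=True):
    "refine knob position (top of the black bar) and opening angle"
    hsv=cv2.cvtColor(im,cv2.COLOR_RGB2HSV); P=cloud(d,c)
    m=(P[...,2]>.078)&(P[...,2]<.092)&(np.hypot(P[...,0]-C0[0],P[...,1]-C0[1])<.04)
    q=P[m][:,:2].astype(np.float32)*1000
    if len(q)>10: print('knob',len(q),cv2.minAreaRect(q), np.median(P[m][:,2]))
    m=(P[...,2]<.04)&(P[...,2]>-.01)&(abs(np.hypot(P[...,0]-C0[0],P[...,1]-C0[1])-.053)<.027)
    q=P[m][:,:2]-C0; a=np.degrees(np.arctan2(q[:,1],q[:,0]))%360
    h=np.bincount(a.astype(int),minlength=360); print('open deg',[i for i in range(360) if h[i]>max(h)*.3])
E
python3 - <<'E'
from cov import *
s=ctrl.read_state(); print(s['t'],s['tcp_pos'],s['tcp_rot'],s['joint_positions'])
im,d,c=shot('wrist','w3'); np.savez('w3.npz',im=im,d=d)
cover(im,d,c,np.array([.5916,-.0216]))
E
```

```text
3.1 [ 0.59158514 -0.02098196  0.20126497] [ 5.47395619e-01  8.36873954e-01  4.95212887e-05 -1.33127562e-04] [-2.26916003e-01  1.39651431e-01  1.73575594e+00  1.93746837e-04
  1.26640101e+00 -6.39272357e-01]
knob 1079 ((592.291015625, -22.531452178955078), (13.8855619430542, 41.3189811706543), 23.2475528717041) 0.08535069074353197
open deg [203, 204, 205, 206, 207, 208, 209, 210, 211, 212, 213, 214, 215, 216, 217, 218, 219, 220, 221, 222, 223, 224, 225, 226, 227, 228, 229, 230, 231, 232, 233, 234, 235, 236, 237, 238, 239, 240, 241, 242, 243, 244, 245, 246, 247]
```

View pics/w3.png

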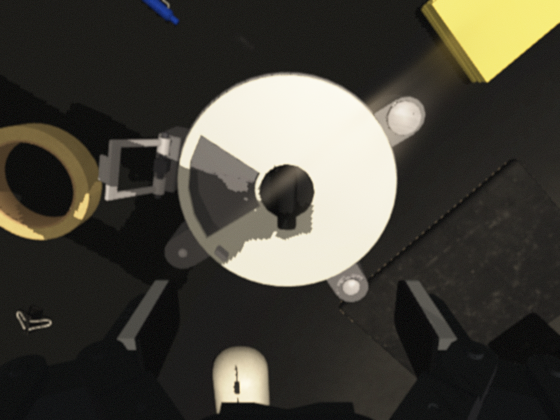

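The small button shows as a tiny dot at (183,253), the large one at (403,118) and the middle one at (350,287), so all three are confirmed.

```bash
python3 - <<'E'
from h import *
c=get_calibration('wrist'); C=np.array([.5923,-.0225])
for u,v,o in [(403.5,117,135),(351,286.5,45),(183,253,-45)]:
    q=ray(u,v,.051,c)[:2]-C; print(q,np.hypot(*q),np.degrees(np.arctan2(q[1],q[0]))-o)
q=ray(168,160,.06,c)[:2]-C; print(np.degrees(np.arctan2(q[1],q[0]))+90)
print(to_tool([.5923,-.0225,.061]))
E
```

```text
[0.05905213 0.0870371 ] 0.10517894711072551 -79.15574853802056
[ 0.08808093 -0.05909411] 0.10606773326173832 -78.85793765143936
[-0.05765499 -0.08723866] 0.10456903276708795 -78.46024096124783
-82.03730104024586
[ -0.93188658  -0.35025254 141.08169473]
```

Emit:
apply_moves([
  [-1, 0, 40, 0],
  [-1, 0, 80, 0],
  [-1, 0, 110, 0],
  [-1, 0, 130, 0],
  [-1, 0, 140, 0],
  [-1, 0, 140, 0],
])

```text
t: 3.65
tcp_pos: [0.5911, -0.0232, 0.0597]
tcp_rot: [0.549, 0.836, -0.001, -0.001]
ft_force: [-0.9, -0.8, 0.2]
width: 0.0854
grip_force: 0.0
```

Emit:
apply_moves([
  [0, 0, 0, 0],
  [0, 0, 0, 0],
  [0, 0, 0, 0],
  [0, 0, 0, 0],
  [0, 0, 0, 0],
  [0, 0, 0, 0],
  [0, 0, 0, -7],
  [0, 0, 0, -14],
  [0, 0, 0, -21],
  [0, 0, 0, -28],
  [0, 0, 0, -33],
  [0, 0, 0, -33],
], fingers=4, newtons=30)

```text
t: 4.65
tcp_pos: [0.5934, -0.0234, 0.0622]
tcp_rot: [0.289, 0.957, 0.001, 0.001]
ft_force: [2.9, 3.0, 0.7]
width: 0.0133
grip_force: 32.6
```

Emit:
apply_moves([
  [0, 0, 0, 0],
  [0, 0, 0, 0],
  [0, 0, 0, 0],
  [0, 0, -40, 0],
  [0, 0, -80, 0],
  [0, 0, -120, 0],
  [0, 0, -140, 0],
  [0, 0, -140, 0],
], fingers=60)

```text
t: 5.32
tcp_pos: [0.5954, -0.0246, 0.2081]
tcp_rot: [0.29, 0.957, 0.0, 0.006]
ft_force: [1.1, -0.4, 0.6]
width: 0.06
grip_force: 0.0
```

```bash
python3 - <<'E'
from cov import *
s=ctrl.read_state(); print(s['t'],s['tcp_pos'],s['tcp_rot'],s['joint_positions'])
im,d,c=shot('wrist','w4'); np.savez('w4.npz',im=im,d=d)
cover(im,d,c,np.array([.5923,-.0225]))
sp=np.array([.526,-.258,.12]); print(to_tool(sp))
E
```

```text
5.3167 [ 0.59542986 -0.0246476   0.20811817] [2.89617477e-01 9.57125988e-01 1.89076739e-04 5.61474802e-03] [-2.31318179e-01  1.35493384e-01  1.72732800e+00 -3.39618000e-04
  1.26754004e+00 -1.21435103e+00]
knob 1046 ((592.3216552734375, -22.716358184814453), (13.500255584716797, 41.59832763671875), 56.23077392578125) 0.08542562165815418
open deg [212, 213, 214, 215, 216, 217, 218, 219, 220, 221, 222, 223, 224, 225, 226, 227, 228, 229, 230, 231, 232, 233, 234, 235, 236, 237, 238, 239, 240, 241, 242, 243, 244, 245, 246, 247, 248, 249, 250, 251, 252, 253, 254, 255, 256, 257, 258, 259, 260, 261, 262, 263, 264, 265, 266, 267, 268, 269, 270, 271, 272, 273, 274, 275, 276, 277, 278, 279]
[ -72.62400681 -232.25804139   84.63309668]
```

Emit:
apply_moves([
  [-73, -232, 50, 0],
  [-73, -232, 50, 0],
  [-73, -232, 50, 0],
  [-73, -232, 50, 0],
  [-73, -232, 50, 0],
  [-73, -232, 50, 0],
  [-73, -232, 50, 0],
  [-73, -232, 50, 0],
], fingers=85)

```text
t: 6.03
tcp_pos: [0.5224, -0.2583, 0.1485]
tcp_rot: [0.291, 0.957, 0.001, -0.002]
ft_force: [-0.0, 0.1, -0.6]
width: 0.0852
grip_force: 0.0
```

```bash
cat > clip.py <<'E'
from h import *
def clip(C0,name=None,R0=.04,zs=.004):
    s=ctrl.read_state(); im,d,c=shot('wrist',name); P=cloud(d,c)
    near=np.hypot(P[...,0]-C0[0],P[...,1]-C0[1])<R0
    m=((P[...,2]>zs)&(P[...,2]<.03)&near)
    q=P[m][:,:2].astype(np.float32)*1000; zz=P[m][:,2]
    print('all',len(q),cv2.minAreaRect(q)); 
    print('depth centroid',P[m].mean(0), 'zmax',zz.max())
    t=q-q.mean(0); w,V=np.linalg.eigh(t.T@t/len(t)); print('pca',np.sqrt(w),np.degrees(np.arctan2(V[1],V[0])))
    hi=P[m&(P[...,2]>zz.max()-.005)][:,:2].astype(np.float32)*1000; print('top',len(hi),cv2.minAreaRect(hi))
    p=R.from_quat(s['tcp_rot']).apply([0,1,0]); print('psi',np.degrees(np.arctan2(p[1],p[0])),'tcp',s['tcp_pos'],'t',s['t'])
    u,v=map(int,proj([C0[0],C0[1],.01],c)); a=max(0,v-60);b=max(0,u-80); cr=im[a:a+120,b:b+160]; print('crop origin',b,a)
    cv2.imwrite(f'pics/{name}c.png',(255*(cv2.resize(cr,(640,480),interpolation=cv2.INTER_CUBIC)/255.)**.6).astype('uint8')[:,:,::-1])
E
python3 - <<'E'
from clip import *
clip([.526,-.258],'w5'); print(to_tool([.526,-.258,.12]))
E
```

```text
all 476 ((526.2850952148438, -260.7099914550781), (27.343557357788086, 24.91121482849121), 12.788859367370605)
depth centroid [ 0.52477376 -0.26010426  0.01012048] zmax 0.015489318909422678
pca [4.6805344 6.9452133] [151.01463  61.01462]
top 236 ((526.1647338867188, -260.8679504394531), (24.6593017578125, 13.930193901062012), 75.01155090332031)
psi 56.135007837321794 tcp [ 0.52243498 -0.25831464  0.14846614] t 6.0333
crop origin 209 136
[-2.84700637  0.84196703 29.13355629]
```

View pics/w5c.png

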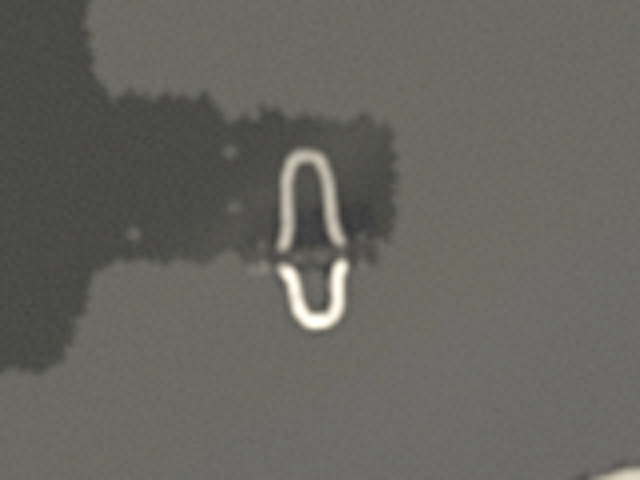

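The close view shows the clip's wire handles nearly along tool x, at about (312,245) in the crop. The spine is close to tool y, so I need a spin of about -5°.

Emit:
apply_moves([
  [-4, -1, 40, -5],
  [-4, -1, 80, -5],
  [-4, -1, 115, -5],
  [-4, -1, 135, -5],
  [-4, -1, 145, -5],
  [-4, -1, 145, -5],
  [-4, -1, 145, -5],
])

```text
t: 6.67
tcp_pos: [0.528, -0.2598, 0.0068]
tcp_rot: [0.247, 0.969, -0.0, 0.0]
ft_force: [0.0, -0.7, 1.1]
width: 0.0849
grip_force: 0.0
```

Emit:
apply_moves([
  [0, 0, 0, 0],
  [0, 0, 0, 0],
  [0, 0, 0, 0],
  [0, 0, 0, 0],
  [0, 0, 0, 0],
  [0, 0, 0, 0],
  [0, 0, 0, 0],
  [0, 0, -30, 0],
  [0, 0, -70, 0],
  [0, 0, -110, 0],
  [0, 0, -120, 0],
  [0, 0, -120, 0],
], fingers=10, newtons=40)

```text
t: 7.67
tcp_pos: [0.5297, -0.2622, 0.1309]
tcp_rot: [0.247, 0.969, -0.002, 0.004]
ft_force: [-0.0, -0.6, 0.1]
width: 0.0218
grip_force: 39.1
```

```bash
python3 - <<'E'
from h import *
s=ctrl.read_state(); p=R.from_quat(s['tcp_rot']).apply([0,1,0]); print(np.degrees(np.arctan2(p[1],p[0])))
C=np.array([.5923,-.0225]); a=np.radians(236)
for r in (.054,): print(to_tool(np.r_[C+r*np.array([np.cos(a),np.sin(a)]),.055]))
E
```

```text
61.38795618940985
[ 65.59839152 186.71558925  75.06767413]
```

Emit:
apply_moves([
  [20, 40, 0, 5],
  [35, 80, 0, 5],
  [50, 120, 0, 5],
  [60, 160, 0, 5],
  [65, 188, 0, 5],
  [65, 188, 30, 5],
  [65, 188, 55, 5],
  [65, 188, 68, 5],
  [65, 188, 68, 5],
  [65, 188, 68, 5],
])

```text
t: 8.5
tcp_pos: [0.5592, -0.0642, 0.0568]
tcp_rot: [0.289, 0.957, 0.0, -0.002]
ft_force: [0.3, 0.6, 1.5]
width: 0.022
grip_force: 39.2
```

```bash
python3 - <<'E'
from h import *
C=np.array([.5923,-.0225]); a=np.radians(236)
print(to_tool(np.r_[C+.056*np.array([np.cos(a),np.sin(a)]),.062]), ctrl.read_state()['width'])
print(to_tool([.4095,-.269,.15]))
E
```

```text
[-4.0565046  -2.91208964 -5.22525672] 0.021956883596812946
[  11.45563303 -253.48150418  -92.95023009]
```

Emit:
apply_moves([
  [-3, -3, -4, 0],
  [-3, -3, -4, 0],
  [-3, -3, -4, 0],
])

```text
t: 8.75
tcp_pos: [0.5627, -0.0695, 0.0643]
tcp_rot: [0.29, 0.957, -0.0, 0.002]
ft_force: [-0.3, 0.9, -0.1]
width: 0.0219
grip_force: 39.2
```

Emit:
apply_moves([
  [0, 0, 0, 0],
  [0, 0, 0, 0],
  [0, 0, 0, 0],
  [0, 0, 0, 0],
  [0, 0, -40, 0],
  [0, 0, -80, 0],
  [0, 0, -100, 0],
  [0, 0, -100, 0],
], fingers=38)

```text
t: 9.42
tcp_pos: [0.5648, -0.0694, 0.1687]
tcp_rot: [0.289, 0.957, -0.0, 0.006]
ft_force: [2.0, 0.3, 0.6]
width: 0.038
grip_force: 0.0
```

```bash
python3 - <<'E'
from cov import *
im,d,c=shot('wrist','w6'); cover(im,d,c,np.array([.5923,-.0225]))
print(to_tool([.4095,-.269,.15])); cr=im[40:260,120:420]; cv2.imwrite('pics/w6c.png',cv2.resize(cr,(750,550))[:,:,::-1])
E
```

```text
knob 1468 ((592.2169799804688, -23.020105361938477), (14.465757369995117, 41.768741607666016), 56.55854797363281) 0.08540189571980893
open deg [229, 230, 231, 232, 233, 278, 279]
[  17.30633387 -251.66021207   15.05090153]
```

View pics/w6c.png

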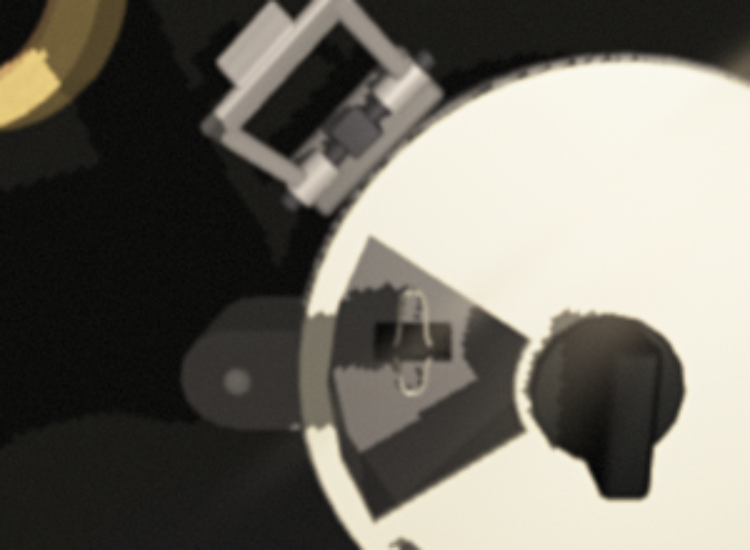

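The first small clip lies in the small-button compartment, at (412,342). Next is the second small clip.

Emit:
apply_moves([
  [17, -252, 10, 0],
  [17, -252, 10, 0],
  [17, -252, 10, 0],
  [17, -252, 10, 0],
  [17, -252, 10, 0],
  [17, -252, 10, 0],
  [17, -252, 10, 0],
  [17, -252, 10, 0],
  [17, -252, 10, 0],
], fingers=85)

```text
t: 10.22
tcp_pos: [0.407, -0.2681, 0.151]
tcp_rot: [0.29, 0.957, 0.001, -0.001]
ft_force: [1.1, -0.4, 0.7]
width: 0.0847
grip_force: 0.0
```

```bash
python3 - <<'E'
from clip import *
clip([.4095,-.269],'w7')
E
```

```text
all 465 ((409.65838623046875, -270.23828125), (25.251094818115234, 27.291898727416992), 52.4868278503418)
depth centroid [ 0.40826914 -0.27061675  0.01001659] zmax 0.015417292384628634
pca [4.973672  6.9739375] [-176.60103   93.39896]
top 229 ((409.49951171875, -270.7991027832031), (13.127913475036621, 25.11399269104004), 12.730627059936523)
psi 56.3424126132112 tcp [ 0.40703573 -0.26810326  0.15102458] t 10.2167
crop origin 207 134
```

View pics/w7c.png

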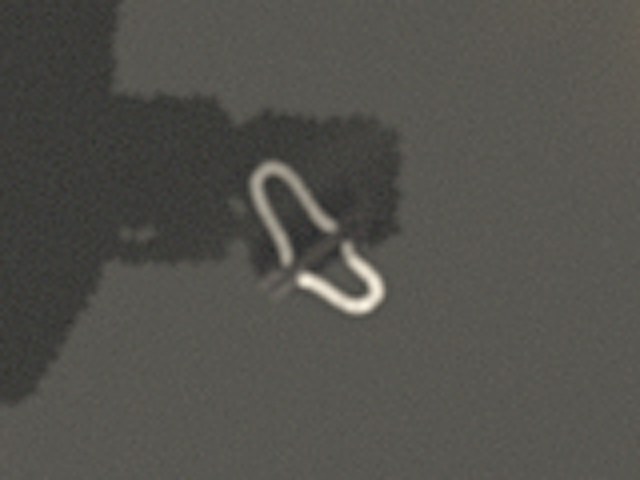

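Emit:
apply_moves([
  [-3, -1, 30, -7],
  [-3, -1, 60, -14],
  [-3, -1, 90, -21],
  [-3, -1, 110, -28],
  [-3, -1, 125, -35],
  [-3, -1, 137, -37],
  [-3, -1, 147, -37],
  [-3, -1, 147, -37],
  [-3, -1, 147, -37],
])

```text
t: 11.02
tcp_pos: [0.4098, -0.2704, 0.005]
tcp_rot: [-0.03, 1.0, 0.0, -0.0]
ft_force: [0.2, 0.1, -0.1]
width: 0.085
grip_force: 0.0
```

Emit:
apply_moves([
  [0, 0, 0, 0],
  [0, 0, 0, 0],
  [0, 0, 0, 0],
  [0, 0, 0, 0],
  [0, 0, 0, 0],
  [0, 0, 0, 0],
  [0, 0, 0, 0],
  [0, 0, -30, 0],
  [0, 0, -70, 7],
  [0, 0, -110, 14],
  [0, 0, -120, 21],
  [0, 0, -120, 28],
], fingers=10, newtons=40)

```text
t: 12.02
tcp_pos: [0.4116, -0.2736, 0.1299]
tcp_rot: [0.216, 0.976, -0.003, 0.004]
ft_force: [0.7, 0.7, -1.0]
width: 0.0225
grip_force: 39.2
```

```bash
python3 - <<'E'
from h import *
s=ctrl.read_state(); p=R.from_quat(s['tcp_rot']).apply([0,1,0]); print(np.degrees(np.arctan2(p[1],p[0])))
C=np.array([.5923,-.0225]); a=np.radians(236)
print(to_tool(np.r_[C+.056*np.array([np.cos(a),np.sin(a)]),.063]))
E
```

```text
65.03772790656339
[-48.49617314 248.80421981  66.47250532]
```

Emit:
apply_moves([
  [-8, 41, 0, 7],
  [-16, 82, 0, 9],
  [-24, 123, 0, 9],
  [-32, 164, 0, 9],
  [-40, 205, 0, 9],
  [-48, 240, 0, 9],
  [-48, 249, 0, 9],
  [-48, 249, 30, 9],
  [-48, 249, 55, 9],
  [-48, 249, 66, 9],
  [-48, 249, 66, 9],
  [-48, 249, 66, 9],
])

```text
t: 13.02
tcp_pos: [0.5565, -0.0653, 0.0591]
tcp_rot: [0.289, 0.957, -0.0, -0.001]
ft_force: [-0.5, -0.5, 0.5]
width: 0.0225
grip_force: 39.3
```

```bash
python3 - <<'E'
from h import *
C=np.array([.5923,-.0225]); a=np.radians(236)
print(to_tool(np.r_[C+.056*np.array([np.cos(a),np.sin(a)]),.063]), ctrl.read_state()['width'])
E
```

```text
[-5.77161746 -0.53806769 -3.88174566] 0.022517293558170025
```

Emit:
apply_moves([
  [-8, 0, -3, 0],
  [-8, 0, -3, 0],
  [-8, 0, -3, 0],
])

```text
t: 13.27
tcp_pos: [0.5653, -0.0705, 0.0644]
tcp_rot: [0.289, 0.957, -0.0, 0.002]
ft_force: [0.2, 0.3, -0.4]
width: 0.0225
grip_force: 39.3
```

Emit:
apply_moves([
  [0, 0, 0, 0],
  [0, 0, 0, 0],
  [0, 0, 0, 0],
  [0, 0, 0, 0],
  [0, 0, -40, 0],
  [0, 0, -80, 0],
  [0, 0, -120, 0],
  [0, 0, -160, 0],
  [0, 0, -190, 0],
  [0, 0, -190, 0],
], fingers=38)

```text
t: 14.1
tcp_pos: [0.567, -0.0704, 0.261]
tcp_rot: [0.289, 0.957, -0.0, 0.007]
ft_force: [0.3, -0.5, 0.7]
width: 0.0384
grip_force: 0.0
```

```bash
python3 - <<'E'
from cov import *
im,d,c=shot('wrist','w8'); cover(im,d,c,np.array([.5923,-.0225]))
cv2.imwrite('pics/w8g.png',cv2.resize((255*(im/255.)**.6).astype('uint8'),(800,600))[:,:,::-1])
E
```

```text
knob 806 ((592.6046142578125, -23.160741806030273), (14.277778625488281, 42.33586883544922), 56.178977966308594) 0.08542397514131972
open deg [209, 210, 211, 212, 213, 214, 215, 216, 217, 218, 219, 220, 221, 222, 223, 224, 225, 226, 227, 228, 229, 230, 231, 232, 233, 234, 235, 236, 237, 238, 239, 240, 241, 242, 243, 244, 245, 246, 247, 248, 249, 250, 251, 252, 253, 254, 255, 256, 257, 258, 259, 260, 261, 262, 263, 264, 265, 266, 267, 268, 269, 270, 271, 272, 273, 274, 275, 276, 277, 278, 279]
```

View pics/w8g.png

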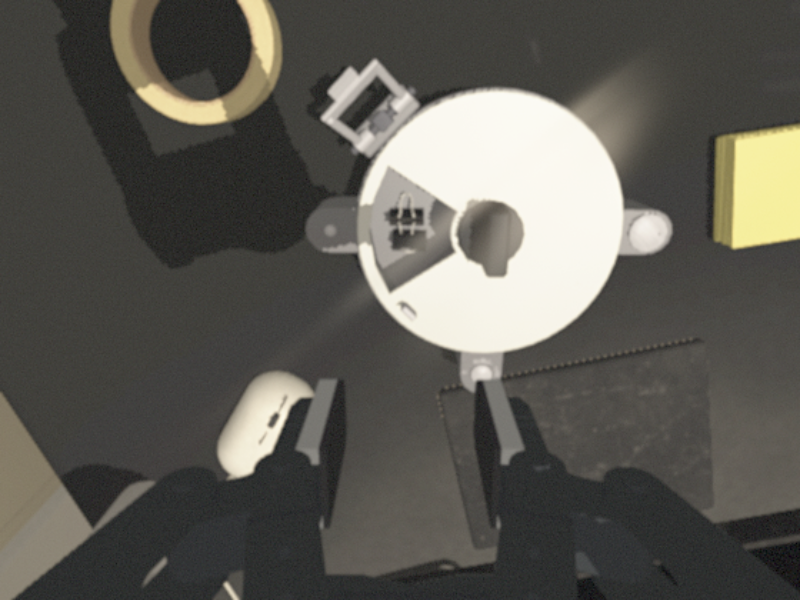

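Both small clips are in, at (407,213) and (407,237). Before turning the cover I'll check the odd wire object at about (0.637,0.74), in case it's a third small clip.

```bash
python3 - <<'E'
from h import *
print(to_tool([.5,.55,.30]))
E
```

```text
[397.37616193 480.17230364 -45.17428946]
```

Emit:
apply_moves([
  [397, 480, -45, -8],
  [397, 480, -45, -8],
  [397, 480, -45, -8],
  [397, 480, -45, -8],
  [397, 480, -45, -8],
  [397, 480, -45, -8],
  [397, 480, -45, -8],
  [397, 480, -45, -8],
  [397, 480, -45, -8],
  [397, 480, -45, -8],
  [397, 480, -45, -8],
  [397, 480, -45, -8],
], fingers=85)

```text
t: 15.15
tcp_pos: [0.5101, 0.4283, 0.2861]
tcp_rot: [0.222, 0.975, -0.001, -0.001]
ft_force: [1.1, -0.6, 0.3]
width: 0.0848
grip_force: 0.0
```

Emit:
apply_moves([
  [100, 150, 0, 0],
  [100, 150, 0, 0],
  [100, 150, 0, 0],
  [100, 150, 0, 0],
  [100, 150, 0, 0],
])

```text
t: 15.57
tcp_pos: [0.4832, 0.6093, 0.2845]
tcp_rot: [0.22, 0.976, -0.001, -0.002]
ft_force: [-0.2, -0.4, -0.2]
width: 0.085
grip_force: 0.0
```

```bash
python3 - <<'E'
from h import *
s=ctrl.read_state(); print(s['t'],s['tcp_pos'])
im,d,c=shot('wrist','w9'); P=cloud(d,c)
m=((P[...,2]>.004)&(P[...,2]<.04)).astype('uint8')
n,l,st,ce=cv2.connectedComponentsWithStats(m)
for i in range(1,n):
    if st[i,4]>60: q=P[l==i]; print(st[i],np.round(q.mean(0),3),np.round(np.ptp(q,0),3),cv2.minAreaRect(q[:,:2].astype(np.float32)*1000))
cv2.imwrite('pics/w9g.png',cv2.resize((255*(im/255.)**.6).astype('uint8'),(800,600))[:,:,::-1])
E
```

```text
15.5667 [0.48318967 0.60929758 0.28448516]
[  66  117  134  120 7712] [0.428 0.441 0.008] [0.154 0.115 0.007] ((430.25054931640625, 440.1656494140625), (146.03924560546875, 73.25940704345703), 22.688724517822266)
[ 310  175   56   54 1251] [0.548 0.641 0.013] [0.063 0.051 0.036] ((553.090087890625, 641.5271606445312), (60.66162872314453, 32.336788177490234), 22.936725616455078)
[425 210  33  30 366] [0.633 0.74  0.012] [0.033 0.04  0.015] ((632.9204711914062, 741.0557861328125), (31.265764236450195, 34.408504486083984), 45.626956939697266)
[ 77 235  42  40 597] [0.491 0.353 0.014] [0.053 0.042 0.02 ] ((494.6635437011719, 351.56298828125), (46.45063018798828, 42.196380615234375), 23.390459060668945)
[265 239  25  23 126] [0.578 0.549 0.01 ] [0.035 0.023 0.035] ((578.2505493164062, 553.2079467773438), (35.94039535522461, 14.5990629196167), 24.498708724975586)
[196 282  59  34 561] [0.598 0.478 0.023] [0.052 0.056 0.036] ((601.9867553710938, 473.9624328613281), (71.03216552734375, 26.14801025390625), 47.582157135009766)
[ 495  289   65   76 2126] [0.812 0.797 0.018] [0.089 0.097 0.036] ((816.7105712890625, 793.808349609375), (29.978778839111328, 115.78260803222656), 39.28669357299805)
[ 191  317   58   32 1283] [0.641 0.439 0.028] [0.054 0.057 0.019] ((640.3814086914062, 441.486328125), (70.93448638916016, 30.828205108642578), 52.30683898925781)
[255 317  24  30 255] [0.667 0.492 0.026] [0.042 0.025 0.025] ((660.9555053710938, 489.5889587402344), (41.507877349853516, 19.283464431762695), 16.857192993164062)
[172 397  41  23 283] [0.754 0.329 0.007] [0.05  0.04  0.015] ((754.4376220703125, 326.303466796875), (61.27362823486328, 25.339265823364258), 36.623355865478516)
[358 405  40  15 305] [0.866 0.571 0.012] [0.012 0.055 0.02 ] ((864.763427734375, 570.772216796875), (56.56468963623047, 6.259024620056152), 76.75756072998047)
```

View pics/w9g.png

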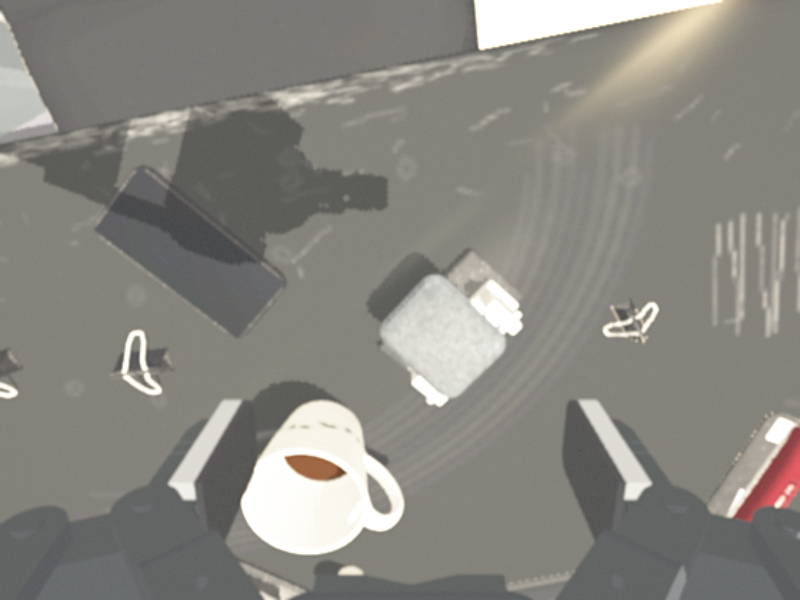

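```bash
python3 - <<'E'
from h import *
c=get_calibration('wrist')
a=cv2.imread('pics/w9.png')
out=np.zeros((600,800,3),np.uint8)
out[:, :400]=cv2.resize(a[195:255,422:462],(400,600),interpolation=cv2.INTER_CUBIC); out[:,400:]=cv2.resize(a[225:285,75:115],(400,600),interpolation=cv2.INTER_CUBIC)
cv2.imwrite('pics/w9c.png',(255*(out/255.)**.6).astype('uint8'))
im,d,_=shot('wrist'); P=cloud(d,c)
for q in ([.633,.741],[.491,.353]):
    m=(np.hypot(P[...,0]-q[0],P[...,1]-q[1])<.04)&(P[...,2]<.03); z=P[m][:,2]; print(np.percentile(z,[50,90,97,99,100]))
    # dark body pixels
    g=cv2.cvtColor(im,cv2.COLOR_RGB2GRAY); b=m&(g<np.median(g[m])*.7); w=P[b][:,:2].astype(np.float32)*1000; print(b.sum(),cv2.minAreaRect(w))
    b=m&(g>120); w=P[b][:,:2].astype(np.float32)*1000; print('wire',b.sum(),cv2.minAreaRect(w))
E
```

```text
[-0.00033786  0.00591668  0.01636387  0.01760621  0.01918289]
90 ((633.2758178710938, 739.1248779296875), (32.3427848815918, 12.697629928588867), 6.045441150665283)
wire 421 ((635.73974609375, 742.02490234375), (40.823768615722656, 39.02897262573242), 50.941856384277344)
[-0.00058292  0.01481355  0.02115656  0.02234651  0.02386355]
287 ((491.2693786621094, 352.56561279296875), (33.134159088134766, 41.820518493652344), 12.325108528137207)
wire 500 ((493.8477478027344, 347.5627136230469), (36.85069274902344, 61.30565643310547), 48.52117156982422)
```

View pics/w9c.png

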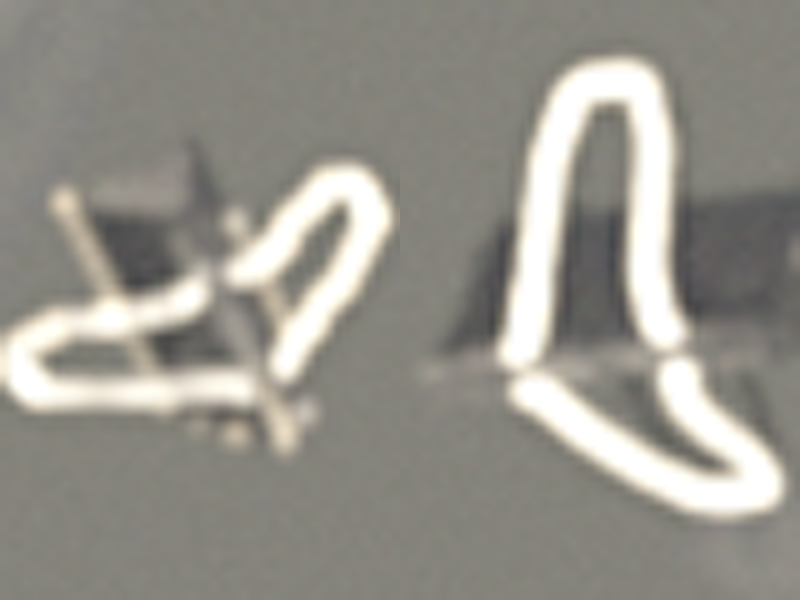

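The object at left is a different, mid-sized clip (about 32 mm spine, 17 mm high, with bright edges), and it lies out of reach. I take it as scenery and leave it. Now I go back to the knob to turn the cover to the large compartment.

```bash
python3 - <<'E'
from h import *
s=ctrl.read_state();p=R.from_quat(s['tcp_rot']).apply([0,1,0]); print(np.degrees(np.arctan2(p[1],p[0])))
print(to_tool([.5923,-.0227,.15]))
E
```

```text
64.59929030372192
[-368.12582306 -522.00997435  135.96454503]
```

Emit:
apply_moves([
  [-368, -522, 0, 8],
  [-368, -522, 0, 8],
  [-368, -522, 0, 8],
  [-368, -522, 0, 8],
  [-368, -522, 0, 8],
  [-368, -522, 0, 8],
  [-368, -522, 0, 8],
  [-368, -522, 0, 8],
  [-368, -522, 0, 8],
  [-368, -522, 0, 8],
  [-368, -522, 0, 8],
  [-368, -522, 0, 8],
])

```text
t: 16.67
tcp_pos: [0.5681, 0.1089, 0.287]
tcp_rot: [0.29, 0.957, -0.0, -0.001]
ft_force: [0.9, -0.1, 0.2]
width: 0.0849
grip_force: 0.0
```

```bash
python3 - <<'E'
from h import *
s=ctrl.read_state();p=R.from_quat(s['tcp_rot']).apply([0,1,0]); print(np.degrees(np.arctan2(p[1],p[0])))
print(s['tcp_pos'],to_tool([.5923,-.0227,.15]))
E
```

```text
56.30716881167019
[0.56814419 0.10887406 0.28704927] [-93.26984158 -95.88347113 137.05778041]
```

Emit:
apply_moves([
  [-93, -96, 130, 0],
  [-93, -96, 130, 0],
  [-93, -96, 130, 0],
  [-93, -96, 130, 0],
  [-93, -96, 130, 0],
  [-93, -96, 130, 0],
  [-93, -96, 130, 0],
  [-93, -96, 130, 0],
])

```text
t: 17.33
tcp_pos: [0.594, -0.0189, 0.1596]
tcp_rot: [0.289, 0.957, 0.0, 0.001]
ft_force: [0.1, 0.1, -0.4]
width: 0.0852
grip_force: 0.0
```

```bash
python3 - <<'E'
from h import *
s=ctrl.read_state();print(s['tcp_pos'],to_tool([.5923,-.0227,.062]))
E
```

```text
[ 0.59403883 -0.0189432   0.15961343] [-0.48395951 -4.18091362 97.61047508]
```

Emit:
apply_moves([
  [-1, -4, 35, 0],
  [-1, -4, 65, 0],
  [-1, -4, 88, 0],
  [-1, -4, 97, 0],
  [-1, -4, 97, 0],
  [-1, -4, 97, 0],
])

```text
t: 17.83
tcp_pos: [0.5934, -0.0227, 0.063]
tcp_rot: [0.289, 0.957, 0.0, 0.001]
ft_force: [-0.7, 0.0, -0.3]
width: 0.085
grip_force: 0.0
```

Emit:
apply_moves([
  [0, 0, 0, 0],
  [0, 0, 0, 0],
  [0, 0, 0, 0],
  [0, 0, 0, 0],
  [0, 0, 0, 0],
  [0, 0, 0, 0],
  [0, 0, 0, 7],
  [0, 0, 0, 14],
  [0, 0, 0, 21],
  [0, 0, 0, 28],
  [0, 0, 0, 35],
  [0, 0, 0, 42],
], fingers=4, newtons=30)

```text
t: 18.83
tcp_pos: [0.5925, -0.0231, 0.0618]
tcp_rot: [0.615, 0.788, 0.0, -0.0]
ft_force: [-0.7, 0.6, 2.4]
width: 0.0135
grip_force: 32.9
```

Emit:
apply_moves([
  [0, 0, 0, 7],
  [0, 0, 0, 14],
  [0, 0, 0, 21],
  [0, 0, 0, 28],
  [0, 0, 0, 35],
  [0, 0, 0, 42],
  [0, 0, 0, 49],
  [0, 0, 0, 56],
  [0, 0, 0, 63],
  [0, 0, 0, 70],
  [0, 0, 0, 77],
  [0, 0, 0, 84],
])

```text
t: 19.83
tcp_pos: [0.5919, -0.0228, 0.0618]
tcp_rot: [0.985, 0.174, -0.001, -0.001]
ft_force: [-2.5, 1.9, 4.5]
width: 0.0133
grip_force: 33.1
```

Emit:
apply_moves([
  [0, 0, 0, 7],
  [0, 0, 0, 14],
  [0, 0, 0, 21],
  [0, 0, 0, 28],
  [0, 0, 0, 35],
  [0, 0, 0, 42],
  [0, 0, 0, 49],
  [0, 0, 0, 54],
  [0, 0, 0, 54],
  [0, 0, 0, 54],
])

```text
t: 20.67
tcp_pos: [0.592, -0.0224, 0.0618]
tcp_rot: [0.958, -0.288, -0.001, -0.001]
ft_force: [-3.3, 3.7, 6.0]
width: 0.0135
grip_force: 33.2
```

```bash
python3 - <<'E'
from h import *
s=ctrl.read_state();p=R.from_quat(s['tcp_rot']).apply([0,1,0]); print(s['tcp_pos'],np.degrees(np.arctan2(p[1],p[0])),s['width'])
E
```

```text
[ 0.59198095 -0.02241656  0.06175009] -123.50710023365771 0.0135295305739652
```

Emit:
apply_moves([
  [0, 0, 0, 0],
  [0, 0, 0, 0],
  [0, 0, 0, 0],
  [0, 0, -40, 0],
  [0, 0, -80, 0],
  [0, 0, -120, 0],
  [0, 0, -140, 0],
  [0, 0, -140, 0],
], fingers=60)

```text
t: 21.33
tcp_pos: [0.5958, -0.0243, 0.2083]
tcp_rot: [0.957, -0.289, 0.006, -0.0]
ft_force: [1.1, 0.8, 0.2]
width: 0.0598
grip_force: 0.0
```

```bash
python3 - <<'E'
from cov import *
im,d,c=shot('wrist','w10'); cover(im,d,c,np.array([.5923,-.0225]))
print(to_tool([.439,.229,.16]))
E
```

```text
knob 1029 ((592.7120971679688, -23.344322204589844), (13.673867225646973, 41.601783752441406), 56.210636138916016) 0.0853691051102961
open deg [33, 34, 35, 36, 37, 38, 39, 40, 41, 42, 43, 44, 45, 46, 47, 48, 49, 50, 51, 52, 53, 54, 55, 56, 57, 58, 59, 60, 61, 62, 63, 64, 65, 66, 67, 68, 69, 70, 71, 72, 73, 74, 75, 76, 77, 78, 79, 80, 81, 82, 83, 84, 85, 86, 87, 88, 89, 90, 91, 92, 93, 94, 95, 96, 97, 98]
[-269.48758683 -124.77088017   43.31833759]
```

Cover at -90°, as wanted. On to the first large clip.

Emit:
apply_moves([
  [-270, -125, 40, -7],
  [-270, -125, 40, -12],
  [-270, -125, 40, -12],
  [-270, -125, 40, -12],
  [-270, -125, 40, -12],
  [-270, -125, 40, -12],
  [-270, -125, 40, -12],
  [-270, -125, 40, -12],
  [-270, -125, 40, -12],
  [-270, -125, 40, -12],
], fingers=85)

```text
t: 22.22
tcp_pos: [0.4361, 0.23, 0.1601]
tcp_rot: [0.982, -0.187, -0.001, 0.001]
ft_force: [0.1, 0.1, 0.2]
width: 0.085
grip_force: 0.0
```

```bash
cat >> clip.py <<'E'
    g=cv2.cvtColor(im,cv2.COLOR_RGB2GRAY); hi=P[...,2]>.006
    w=near&(g>150)&hi
    q=P[w]; qq=q[:,:2].astype(np.float32)*1000; print('wire',len(q),cv2.minAreaRect(qq),qq.mean(0)); t=qq-qq.mean(0); W,V=np.linalg.eigh(t.T@t/len(t)); print('wire axis',np.degrees(np.arctan2(V[1,1],V[0,1])),np.sqrt(W))
    u0,v0=proj([C0[0],C0[1],.01],c); b=near&hi&(g<90); q=P[b]; qq=q[:,:2].astype(np.float32)*1000; print('body',len(q),cv2.minAreaRect(qq))
E
python3 - <<'E'
from clip import *
clip([.439,.229],'w11',R0=.045)
E
```

```text
all 1365 ((440.610107421875, 228.96771240234375), (42.34466552734375, 47.75260925292969), 45.6046142578125)
depth centroid [0.44327996 0.22870235 0.01440232] zmax 0.02432808697347827
pca [ 8.637068 11.183682] [176.05469  86.05469]
top 405 ((441.0002746582031, 228.96470642089844), (40.89482879638672, 19.88869285583496), 78.3492202758789)
psi -111.54290177767854 tcp [0.4360582  0.23000252 0.16011291] t 22.2167
crop origin 205 124
wire 621 ((441.5369567871094, 229.86790466308594), (83.04368591308594, 45.013545989990234), 44.68757629394531) [447.90564 237.79388]
wire axis 61.249622 [ 9.680605 21.65084 ]
body 14789 ((439.9551086425781, 228.46401977539062), (89.5566177368164, 30.10287857055664), 69.2959976196289)
```

Emit:
apply_moves([
  [5, -1, 40, -7],
  [5, -1, 80, -14],
  [5, -1, 115, -17],
  [5, -1, 140, -17],
  [5, -1, 155, -17],
  [5, -1, 155, -17],
  [5, -1, 155, -17],
])

```text
t: 22.85
tcp_pos: [0.4421, 0.2281, 0.0058]
tcp_rot: [0.999, -0.041, -0.001, 0.0]
ft_force: [-0.3, -0.5, -0.3]
width: 0.0848
grip_force: 0.0
```

Emit:
apply_moves([
  [0, 0, 0, 0],
  [0, 0, 0, 0],
  [0, 0, 0, 0],
  [0, 0, 0, 0],
  [0, 0, 0, 0],
  [0, 0, 0, 0],
  [0, 0, 0, 0],
  [0, 0, -30, 0],
  [0, 0, -70, 7],
  [0, 0, -110, 14],
  [0, 0, -120, 21],
  [0, 0, -120, 28],
], fingers=25, newtons=45)

```text
t: 23.85
tcp_pos: [0.4448, 0.2304, 0.1318]
tcp_rot: [0.959, -0.283, 0.004, -0.003]
ft_force: [0.1, -0.0, -1.2]
width: 0.0392
grip_force: 45.7
```

```bash
cat > tgt.py <<'E'
from h import *
import sys
s=ctrl.read_state(); p=R.from_quat(s['tcp_rot']).apply([0,1,0]); psi=np.degrees(np.arctan2(p[1],p[0]))
C=np.array([.5925,-.0228]); a=np.radians(float(sys.argv[1])); r=float(sys.argv[2])
print('t',s['t'],'psi',psi,'w',s['width'],'pos',s['tcp_pos'],'shift',to_tool(np.r_[C+r*np.array([np.cos(a),np.sin(a)]),float(sys.argv[3])]))
E
python3 tgt.py 56.2 .056 .064
```

```text
t 23.85 psi -122.93272725536146 w 0.039221302962419956 pos [0.44480772 0.2303718  0.13177539] shift [261.96281806  76.7152944   69.05024082]
```

Emit:
apply_moves([
  [40, 12, 0, 1],
  [80, 24, 0, 1],
  [120, 36, 0, 1],
  [160, 48, 0, 1],
  [200, 60, 0, 1],
  [235, 70, 0, 1],
  [258, 77, 0, 1],
  [258, 77, 30, 1],
  [258, 77, 50, 1],
  [258, 77, 62, 1],
  [258, 77, 62, 1],
  [258, 77, 62, 1],
])

```text
t: 24.85
tcp_pos: [0.6171, 0.0258, 0.0643]
tcp_rot: [0.957, -0.289, -0.0, 0.0]
ft_force: [0.9, 0.8, 0.1]
width: 0.0391
grip_force: 45.7
```

```bash
python3 tgt.py 56.2 .056 .065
```

```text
t 24.85 psi -123.58609539420502 w 0.03905208636730933 pos [0.61712968 0.02580278 0.06432033] shift [ 6.57728718 -1.88572458 -0.68433707]
```

Emit:
apply_moves([
  [2, -2, 2, 0],
  [2, -2, 2, 0],
  [2, -2, 2, 0],
])

```text
t: 25.1
tcp_pos: [0.6212, 0.0262, 0.0638]
tcp_rot: [0.957, -0.289, 0.001, -0.0]
ft_force: [0.3, 0.6, 0.0]
width: 0.0391
grip_force: 45.7
```

Emit:
apply_moves([
  [0, 0, 0, 0],
  [0, 0, 0, 0],
  [0, 0, 0, 0],
  [0, 0, 0, 0],
  [0, 0, 0, 0],
  [0, 0, -40, 0],
  [0, 0, -80, 0],
  [0, 0, -120, 0],
  [0, 0, -140, 0],
  [0, 0, -140, 0],
], fingers=53)

```text
t: 25.93
tcp_pos: [0.6237, 0.0256, 0.2097]
tcp_rot: [0.957, -0.289, 0.006, -0.001]
ft_force: [-0.2, -0.2, 0.8]
width: 0.0529
grip_force: 0.0
```

```bash
cat > opn.py <<'E'
from cov import *
import sys
C=np.array([.5925,-.0228]); a=np.radians(float(sys.argv[1])); im,d,c=shot('wrist',sys.argv[2]); P=cloud(d,c); cover(im,d,c,C)
e=np.array([np.cos(a),np.sin(a)]); f=np.array([-e[1],e[0]]); q=P[...,:2]-C; r=q@e; t=q@f
# height map in opening: rows radial 20..88, cols tangential -44..44, cell 6 mm, max z mm
for R0 in range(20,90,6):
    row=[]
    for T in range(-42,43,6):
        m=(abs(r*1000-R0)<3)&(abs(t*1000-T)<3)&(P[...,2]<.12); row.append(f'{np.percentile(P[m][:,2],80)*1000:4.0f}' if m.sum() else '   .')
    print(R0,' '.join(row))
E
python3 opn.py 56.2 w12; python3 - <<'E'
from h import *
print(to_tool([.4915,.352,.16]))
E
```

```text
knob 1075 ((592.791748046875, -23.219440460205078), (14.503434181213379, 41.74160385131836), 56.743743896484375) 0.08531378537046691
open deg [31, 32, 33, 34, 35, 36, 37, 38, 39, 40, 41, 42, 43, 44, 45, 46, 47, 48, 49, 50, 51, 52, 53, 54, 55, 56, 57, 58, 59, 60, 61, 62, 66, 74, 75, 77, 79, 80, 81, 82, 83, 84, 85, 86, 87, 88, 89, 90, 91, 92, 93, 94, 95, 96, 97, 98, 99]
20   50   50   50   50   50   54   57   57   57   50   50   50   50   50   50
26   50   50   50   50   50   48   49   50   49    4   50   50   50   50   50
32   51   50   50   50   50    4    4    4    4    4   22   50   50   50   50
38   50   50   50   50    4    4    7   19   27   13    5   49   50   50   50
44   50   51   50    4    4    4    7   20   27   12    5    4   50   50   50
50   50   50   50    4   11   16   21   24   26   24   21   14   48   50   50
56   50   50    4    7    4    4    7   19   25   20    6    4    4   49   50
62   50    4    4    5   11   15   21   24   25   24   22   14   10    4   50
68   50   49    4    4    4    4    7   19   27   16    5    4    4   47   50
74   50   51   50   50    4    4    7   19   27   16    5   46   50   50   50
80   46   50   51   51   50   50   50   50   50   50   50   50   50   50   50
86   -0    0   45   50   50   50   50   50   50   50   50   50   46   44    .
[-289.62122213 -199.25246547   44.89538877]
```

The first large clip lies flat in its compartment. I'll turn the cover 11° further so the second clip drops beside it rather than on top.

```bash
python3 tgt.py 56.2 0.0002 .062
```

```text
t 25.9833 psi -123.61176102950562 w 0.05309795101385494 pos [0.62208942 0.02577961 0.20608964] shift [  1.36383771  57.06225556 143.93291645]
```

Emit:
apply_moves([
  [1, 40, 0, 0],
  [1, 57, 0, 0],
  [1, 57, 0, 0],
  [1, 57, 35, 0],
  [1, 57, 70, 0],
  [1, 57, 105, 0],
  [1, 57, 130, 0],
  [1, 57, 143, 0],
  [1, 57, 143, 0],
  [1, 57, 143, 0],
])

```text
t: 26.82
tcp_pos: [0.5894, -0.0216, 0.0589]
tcp_rot: [0.957, -0.289, -0.001, -0.0]
ft_force: [0.9, -0.3, 0.0]
width: 0.0529
grip_force: 0.0
```

Emit:
apply_moves([
  [0, 0, 0, 0],
  [0, 0, 0, 0],
  [0, 0, 0, 0],
  [0, 0, 0, 0],
  [0, 0, 0, 0],
  [0, 0, 0, 6],
  [0, 0, 0, 11],
  [0, 0, 0, 11],
  [0, 0, 0, 11],
], fingers=4, newtons=30)

```text
t: 27.57
tcp_pos: [0.5912, -0.0216, 0.0613]
tcp_rot: [0.925, -0.38, 0.002, -0.001]
ft_force: [1.9, 3.2, 6.3]
width: 0.0135
grip_force: 32.4
```

Emit:
apply_moves([
  [0, 0, 0, 0],
  [0, 0, 0, 0],
  [0, 0, 0, 0],
  [0, 0, -40, 0],
  [0, 0, -80, 0],
  [0, 0, -120, 0],
  [0, 0, -140, 0],
  [0, 0, -140, 0],
  [0, 0, -140, 0],
], fingers=60)

```text
t: 28.32
tcp_pos: [0.5899, -0.0224, 0.2005]
tcp_rot: [0.925, -0.38, 0.001, -0.0]
ft_force: [-0.1, 0.4, -0.9]
width: 0.0603
grip_force: 0.0
```

```bash
python3 opn.py 45 w13; python3 - <<'E'
from h import *
print(to_tool([.4915,.352,.16]))
E
```

```text
knob 1102 ((593.0255737304688, -23.281593322753906), (13.767131805419922, 41.21336364746094), 45.69333267211914) 0.08548823259876612
open deg [22, 23, 24, 25, 26, 27, 28, 29, 30, 31, 32, 33, 34, 35, 36, 37, 38, 39, 40, 41, 42, 43, 44, 45, 46, 47, 48, 49, 50, 51, 52, 53, 54, 55, 56, 57, 58, 59, 60, 61, 62, 63, 65, 66, 67, 69, 71, 72, 73, 74, 75, 76, 77, 78, 79, 80, 81, 82, 83, 84, 85]
20   50   50   50   50   50   51   57   57   57   55   51   50   50   50   51
26   50   50   50   50   50   50   50   50   50   50   50   50   50   50   50
32   50   50   50   51   49    3    4    4    4   25   19   50   50   51   50
38   50   50   50   50    .    4    4    4   16   27   27   50   50   50   51
44   50   50   50   50    4    4    4    4   13   26   27   23   50   50   50
50   51   50   51    .    4    4   12   18   22   24   25   14   47   50   50
56   51   50    .    4    4    8    4    4    8   21   26   19   19   50   50
62   50   50    4    4    4    6   10   15   19   24   26   26    6    4   50
68   50   50    4    4    4    4    4    4    4   17   27   26    8   49   50
74   50   50   50   48    4    4    4    4    4   14   27   50   50   50   50
80   48   50   50   50   50   50   50   49   49   50   50   50   50   50   50
86    0    .   46   50   50   50   50   50   50   50   50   49   47    .    .
[-332.03049747 -197.85407941   38.63114494]
```

Emit:
apply_moves([
  [-332, -198, 38, -7],
  [-332, -198, 38, -14],
  [-332, -198, 38, -21],
  [-332, -198, 38, -23],
  [-332, -198, 38, -23],
  [-332, -198, 38, -23],
  [-332, -198, 38, -23],
  [-332, -198, 38, -23],
  [-332, -198, 38, -23],
  [-332, -198, 38, -23],
  [-332, -198, 38, -23],
  [-332, -198, 38, -23],
], fingers=85)

```text
t: 29.37
tcp_pos: [0.4911, 0.3516, 0.1591]
tcp_rot: [0.982, -0.187, -0.001, 0.001]
ft_force: [0.1, 0.1, 0.2]
width: 0.0846
grip_force: 0.0
```

```bash
python3 - <<'E'
from clip import *
clip([.4915,.352],'w14',R0=.045); print(ctrl.read_state()['joint_positions'])
E
```

```text
all 1371 ((493.8707580566406, 350.39605712890625), (48.21630859375, 42.17601776123047), 22.391647338867188)
depth centroid [0.4968547  0.34994109 0.01446147] zmax 0.023788660407853768
pca [ 8.543256 11.176326] [161.13225  71.13226]
top 428 ((494.30023193359375, 350.928466796875), (40.1683349609375, 20.913293838500977), 71.33123016357422)
psi -111.5375677653243 tcp [0.49107314 0.35162909 0.15913206] t 29.3667
crop origin 204 128
wire 559 ((494.5585021972656, 352.72247314453125), (79.1959457397461, 52.362213134765625), 85.19474792480469) [499.9693 356.2225]
wire axis 58.872627 [10.711554 20.628023]
body 14421 ((494.88397216796875, 350.4012756347656), (89.31585693359375, 30.171588897705078), 68.65138244628906)
[ 4.32640332e-01  2.14170952e-01  1.73131847e+00 -6.75354490e-04
  1.19899516e+00  2.38119891e+00]
```

Emit:
apply_moves([
  [3, -1, 40, -2],
  [3, -1, 80, -2],
  [3, -1, 115, -2],
  [3, -1, 140, -2],
  [3, -1, 154, -2],
  [3, -1, 154, -2],
  [3, -1, 154, -2],
])

```text
t: 30.0
tcp_pos: [0.4961, 0.351, 0.0076]
tcp_rot: [0.985, -0.171, -0.0, 0.0]
ft_force: [0.9, 0.1, 0.6]
width: 0.0848
grip_force: 0.0
```

Emit:
apply_moves([
  [0, 0, 0, 0],
  [0, 0, 0, 0],
  [0, 0, 0, 0],
  [0, 0, 0, 0],
  [0, 0, 0, 0],
  [0, 0, 0, 0],
  [0, 0, 0, 0],
  [0, 0, -30, 0],
  [0, 0, -70, 7],
  [0, 0, -110, 14],
  [0, 0, -120, 21],
  [0, 0, -120, 25],
], fingers=25, newtons=45)

```text
t: 31.0
tcp_pos: [0.5012, 0.3468, 0.1334]
tcp_rot: [0.928, -0.373, -0.001, -0.008]
ft_force: [-0.0, -0.4, -0.2]
width: 0.0391
grip_force: 45.5
```

```bash
python3 tgt.py 45.7 .056 .065
```

```text
t 31.0 psi -133.75580994420199 w 0.03913278616524844 pos [0.50121785 0.34676825 0.13337622] shift [322.56040409 148.81591033  63.63691433]
```

Emit:
apply_moves([
  [36, 16, 0, 0],
  [72, 33, 0, 0],
  [108, 49, 0, 0],
  [144, 65, 0, 0],
  [180, 82, 0, 0],
  [216, 98, 0, 0],
  [252, 114, 0, 0],
  [288, 131, 0, 0],
  [318, 146, 0, 0],
  [328, 149, 0, 0],
  [328, 149, 0, 0],
  [328, 149, 0, 0],
])

```text
t: 32.0
tcp_pos: [0.6322, 0.01, 0.1229]
tcp_rot: [0.928, -0.373, -0.004, -0.005]
ft_force: [-0.1, 0.9, -0.4]
width: 0.0392
grip_force: 45.5
```

```bash
python3 tgt.py 45.7 .056 .065
```

```text
t 32.0 psi -133.82760559907075 w 0.039179646639309236 pos [0.63221754 0.00995958 0.12286218] shift [-4.82636511 -4.56467371 57.94687574]
```

Emit:
apply_moves([
  [1, -4, 25, 0],
  [1, -4, 45, 0],
  [1, -4, 57, 0],
  [1, -4, 57, 0],
  [1, -4, 57, 0],
  [1, -4, 57, 0],
])

```text
t: 32.5
tcp_pos: [0.6362, 0.0132, 0.067]
tcp_rot: [0.928, -0.372, -0.003, -0.005]
ft_force: [0.8, -0.0, 0.3]
width: 0.0389
grip_force: 45.5
```

```bash
python3 tgt.py 45.7 .056 .065
```

```text
t 32.5 psi -133.73576104603742 w 0.03886889886887003 pos [0.63622356 0.01316258 0.0670458 ] shift [-6.15786461  0.2267109   2.10502615]
```

Position is as wanted; release and lift.

Emit:
apply_moves([
  [0, 0, 1, 0],
  [0, 0, 1, 0],
  [0, 0, 1, 0],
  [0, 0, 1, 0],
  [0, 0, 1, 0],
  [0, 0, -40, 0],
  [0, 0, -80, 0],
  [0, 0, -120, 0],
  [0, 0, -140, 0],
  [0, 0, -140, 0],
  [0, 0, -140, 0],
], fingers=53)

```text
t: 33.42
tcp_pos: [0.6371, 0.0107, 0.2076]
tcp_rot: [0.928, -0.373, -0.003, -0.005]
ft_force: [0.1, -0.7, -0.3]
width: 0.0529
grip_force: 0.0
```

```bash
python3 opn.py 45.7 w15; python3 tgt.py 45.7 .0002 .062
```

```text
knob 1070 ((592.9361572265625, -23.092445373535156), (14.352473258972168, 41.98684310913086), 44.859100341796875) 0.0853343005142572
open deg [19, 20, 21, 22, 23, 24, 25, 26, 27, 28, 29, 30, 31, 32, 33, 34, 35, 36, 37, 38, 39, 40, 42, 43, 44, 45, 46, 47, 48, 49, 50, 51, 52, 53, 54, 55, 56, 57, 58, 59, 60, 61, 62, 66, 68, 70, 72, 73, 74, 75, 76, 77, 78, 79, 80, 81, 82, 83, 84, 85, 86, 87, 88, 89, 90, 91]
20   50   50   50   50   51   54   57   57   57   51   50   50   50   50   50
26   51   50   50   50   50   49   49   50   50    4   50   50   50   50   50
32   50   50   50   50   50    4    4    4    4    9   49   50   50   50   50
38   50   50   50   50   26   14    4    4   15   27   27   50   50   50   50
44   51   51   50   17   26   27   12    4   14   26   27   23   50   50   50
50   50   51   50   12   26   26   24   20   23   24   25   12   48   50   50
56   50   50   19   22   23   25   17    4   10   22   25   13    5   50   50
62   50    4    4    7   19   25   20   20   22   24   26   25    5    4   50
68   51   41   14   20   24   26   26    9    7   19   27   27    5   46   50
74   50   50   51   49   15   27   27   10    5   16   26   50   50   50   50
80   46   50   50   50   50   50   50   50   50   50   50   50   50   50   48
86    0   -0   45   50   50   50   50   50   50   50   50   49   47    .    .
t 33.4667 psi -133.79934474307115 w 0.053116850406598866 pos [0.63591047 0.01091592 0.20533687] shift [ -6.31888658  54.8316876  143.17299783]
```

Both large clips lie flat, side by side. Before closing, I'll check numerically from the scene camera for any loose clip I missed.

```bash
python3 - <<'E'
from h import *
for n,y0 in (('scene',0),('side',0)):
    im,d,c=shot(n,n+'9'); P=cloud(d,c); g=cv2.cvtColor(im,cv2.COLOR_RGB2GRAY)
    m=((P[...,2]>.006)&(P[...,2]<.04)&(P[...,0]>.28)&(P[...,0]<.95)&(abs(P[...,1])<.8)).astype('uint8')
    k,l,st,_=cv2.connectedComponentsWithStats(m)
    for i in range(1,k):
        if 8<st[i,4]<200: q=P[l==i]; print(n,st[i],np.round(q.mean(0),3),np.round(np.ptp(q,0),3),int(g[l==i].mean()))
# earlier overview (w2) dark region near tumbler / monitor
E
```

```text
scene [128 177   6   5  23] [ 0.791 -0.545  0.026] [0.015 0.041 0.03 ] 71
scene [270 194   9   8  46] [ 0.434 -0.101  0.018] [0.02  0.034 0.022] 133
scene [212 197   5   9  16] [ 0.615 -0.231  0.019] [0.01  0.023 0.025] 169
scene [299 215  32  12  66] [0.396 0.077 0.009] [0.124 0.043 0.01 ] 82
scene [241 228  24  11 139] [ 0.615 -0.007  0.022] [0.075 0.052 0.033] 99
scene [262 231  19  18 115] [0.593 0.061 0.023] [0.085 0.02  0.033] 97
scene [221 250  10  27 105] [0.77  0.04  0.013] [0.055 0.1   0.013] 63
scene [289 285   9  10  31] [0.674 0.263 0.036] [0.044 0.033 0.033] 57
scene [276 296  22  35 146] [0.755 0.319 0.029] [0.119 0.063 0.034] 76
scene [340 323  12  19  66] [0.66  0.461 0.024] [0.025 0.053 0.032] 144
scene [356 328  10   9  27] [0.634 0.489 0.024] [0.025 0.01  0.033] 166
scene [395 336   6   9  14] [0.567 0.57  0.011] [0.02  0.023 0.006] 91
scene [408 347  13   5  15] [0.553 0.62  0.014] [0.02  0.033 0.029] 77
scene [430 396  12  15  77] [0.636 0.741 0.014] [0.033 0.029 0.014] 72
side [232 216  20   7  75] [ 0.633 -0.013  0.031] [0.061 0.02  0.022] 119
side [228 219   3   5  10] [0.673 0.018 0.034] [0.01  0.018 0.016] 108
side [295 238  35   7  60] [0.407 0.077 0.008] [0.103 0.031 0.005] 103
```

Emit:
apply_moves([
  [-6, 40, 0, 0],
  [-6, 55, 0, 0],
  [-6, 55, 0, 0],
  [-6, 55, 35, 0],
  [-6, 55, 70, 0],
  [-6, 55, 105, 0],
  [-6, 55, 130, 0],
  [-6, 55, 141, 0],
  [-6, 55, 141, 0],
  [-6, 55, 141, 0],
])

```text
t: 34.4
tcp_pos: [0.5935, -0.0228, 0.0645]
tcp_rot: [0.928, -0.373, -0.005, -0.004]
ft_force: [-0.1, -0.4, 0.0]
width: 0.053
grip_force: 0.0
```

Emit:
apply_moves([
  [0, 0, 0, 0],
  [0, 0, 0, 0],
  [0, 0, 0, 0],
  [0, 0, 0, 0],
  [0, 0, 0, 0],
  [0, 0, 0, -7],
  [0, 0, 0, -14],
  [0, 0, 0, -21],
  [0, 0, 0, -28],
  [0, 0, 0, -35],
  [0, 0, 0, -42],
  [0, 0, 0, -49],
], fingers=4, newtons=30)

```text
t: 35.4
tcp_pos: [0.5945, -0.0224, 0.0666]
tcp_rot: [0.999, 0.048, -0.001, -0.006]
ft_force: [-0.3, 4.5, 5.1]
width: 0.0134
grip_force: 32.7
```

Emit:
apply_moves([
  [0, 0, 0, -7],
  [0, 0, 0, -14],
  [0, 0, 0, -21],
  [0, 0, 0, -28],
  [0, 0, 0, -35],
  [0, 0, 0, -42],
  [0, 0, 0, -49],
  [0, 0, 0, -51],
  [0, 0, 0, -51],
  [0, 0, 0, -51],
])

```text
t: 36.23
tcp_pos: [0.5936, -0.0208, 0.0665]
tcp_rot: [0.882, 0.471, 0.002, -0.007]
ft_force: [-3.6, 9.8, 8.1]
width: 0.0135
grip_force: 33.1
```

```bash
python3 tgt.py 0 0 .062
```

```text
t 36.2333 psi -33.76495368891914 w 0.013534760791151923 pos [ 0.59357583 -0.02078622  0.06654336] shift [-2.31731184  0.27769267  4.51750039]
```

Emit:
apply_moves([
  [0, 0, 0, 0],
  [0, 0, 0, 0],
  [0, 0, 0, 0],
  [0, 0, -40, 0],
  [0, 0, -80, 0],
  [0, 0, -120, 0],
  [0, 0, -140, 0],
  [0, 0, -140, 0],
  [0, 0, -140, 0],
], fingers=60)

```text
t: 36.98
tcp_pos: [0.5947, -0.0251, 0.2063]
tcp_rot: [0.882, 0.471, 0.002, -0.005]
ft_force: [-0.0, 0.4, -0.7]
width: 0.06
grip_force: 0.0
```

```bash
python3 opn.py 146.1 w16; python3 tgt.py -168.9 .145 .14; python3 - <<'E'
from h import *
im,d,c=shot('wrist'); P=cloud(d,c); C=np.array([.5925,-.0228]); a=np.radians(-168.9); e=np.array([np.cos(a),np.sin(a)]); f=np.array([-e[1],e[0]])
q=P[...,:2]-C; r=q@e; t=q@f; m=(r>.09)&(r<.15)&(abs(t)<.03)&(P[...,2]>.05)&(P[...,2]<.12)
print('hasp r',np.percentile(r[m],[1,50,99]),'t',np.percentile(t[m],[1,50,99]),'z',np.percentile(P[m][:,2],[1,50,99]))
# staple: above cover near rim
m=(abs(np.hypot(q[...,0],q[...,1])-.076)<.008)&(P[...,2]>.055)&(P[...,2]<.068); a=np.degrees(np.arctan2(q[m][:,1],q[m][:,0]))%360; print('staple deg',np.percentile(a,[5,50,95]),m.sum())
E
```

```text
knob 1043 ((592.5189208984375, -22.665220260620117), (41.74066925048828, 13.460762023925781), 56.40932083129883) 0.08537100851742713
open deg []
20   50   51   50   50   50   51   57   57   57   53   50   50   50   50   50
26   50   50   50   50   50   45   50   50   50   44   50   50   50   50   50
32   50   50   50   50   44   44   44   44   44   44   44   50   50   50   50
38   50   50   50   50   44   44   44   44   44   44   44   50   50   50   50
44   50   50   50   44   44   44   44   44   44   44   44   44   50   50   50
50   50   50   49   44   44   44   45   44   44   44   44   44   45   50   50
56   50   50   44   44   44   44   44   44   44   44   44   44   44   49   50
62   50   45   44   44   44   44   44   44   44   44   44   44   44   44   50
68   50   46   44   44   44   44   44   44   44   44   44   44   44   45   50
74   50   50   50   48   44   44   44   44   44   44   44   48   50   50   50
80   49   50   50   50   50   50   50   50   50   50   50   50   50   50   50
86   -0    .   45   49   50   50   50   51   50   50   50   50   50   44    .
t 37.0333 psi -33.81341388283153 w 0.060330252866907845 pos [ 0.59353731 -0.02479895  0.20411771] shift [-101.71400525 -103.97278247   64.56518873]
hasp r [0.09319648 0.10025888 0.1236251 ] t [-0.02503255 -0.01387171  0.02451995] z [0.05013449 0.06178875 0.09751749]
staple deg [187.14821467 191.00463675 195.12930857] 115
```

The opening is squarely over the blank quarter (44 mm everywhere) and the staple is at 191°, in line with the hasp. Now I push the hasp over from outside with shut fingers.

Emit:
apply_moves([
  [-29, -29, 0, -7],
  [-58, -58, 0, -14],
  [-87, -87, 0, -21],
  [-102, -104, 0, -28],
  [-102, -104, 0, -35],
  [-102, -104, 0, -42],
  [-102, -104, 0, -45],
  [-102, -104, 40, -45],
  [-102, -104, 80, -45],
  [-102, -104, 90, -45],
  [-102, -104, 90, -45],
  [-102, -104, 90, -45],
], fingers=0)

```text
t: 38.08
tcp_pos: [0.4499, -0.0504, 0.1146]
tcp_rot: [0.635, 0.773, 0.003, -0.006]
ft_force: [0.4, -0.6, 0.7]
width: 0.0005
grip_force: 0.0
```

```bash
python3 tgt.py -168.9 .145 .081; python3 tgt.py -168.9 .093 .081
```

```text
t 38.0833 psi 11.204331001000856 w 0.0004666831093083536 pos [ 0.44988797 -0.05041502  0.11463956] shift [-0.79997405  0.40418482 33.63053304]
t 38.0833 psi 11.204331001000856 w 0.0004666831093083536 pos [ 0.44988797 -0.05041502  0.11463956] shift [-0.8917246  52.40362081 33.4063932 ]
```

Emit:
apply_moves([
  [0, 0, 20, 0],
  [0, 0, 33, 0],
  [0, 0, 33, 0],
  [0, 8, 33, 0],
  [0, 15, 33, 0],
  [0, 21, 33, 0],
  [0, 27, 33, 0],
  [0, 33, 33, 0],
  [0, 39, 33, 0],
  [0, 45, 33, 0],
  [0, 50, 33, 0],
  [0, 54, 33, 0],
])

```text
t: 39.08
tcp_pos: [0.5037, -0.0395, 0.0818]
tcp_rot: [0.635, 0.773, 0.003, -0.005]
ft_force: [-0.1, -0.4, -0.8]
width: 0.0001
grip_force: 0.0
```

Emit:
apply_moves([
  [0, 4, 0, 0],
  [0, 4, 0, 0],
  [0, 0, -20, 0],
  [0, -20, -50, 0],
  [0, -60, -90, 0],
  [0, -90, -120, 0],
  [0, -90, -120, 0],
  [0, -90, -120, 0],
])

```text
t: 39.75
tcp_pos: [0.4156, -0.0595, 0.2053]
tcp_rot: [0.635, 0.772, 0.004, -0.002]
ft_force: [-0.1, -0.7, 1.2]
width: 0.0001
grip_force: 0.0
```

```bash
python3 - <<'E'
from h import *
s=ctrl.read_state(); print(s['t'],s['tcp_pos'])
C=np.array([.5925,-.0228]); a=np.radians(-168.9); e=np.array([np.cos(a),np.sin(a)]); f=np.array([-e[1],e[0]])
for n in ('wrist','scene'):
    im,d,c=shot(n,n+'17'); P=cloud(d,c); q=P[...,:2]-C; r=q@e; t=q@f
    print(n)
    for R0 in range(48,130,5):
        row=[]
        for T in range(-30,31,5):
            m=(abs(r*1000-R0)<2.5)&(abs(t*1000-T)<2.5)&(P[...,2]<.14); row.append(f'{np.percentile(P[m][:,2],85)*1000:4.0f}' if m.sum() else '   .')
        print(R0,' '.join(row))
E
```

```text
39.75 [ 0.41558979 -0.05945231  0.20534995]
wrist
48   44   45   44   45   51   50    .    .    .   51   50   51   51
53   45   45   58   59   65   66   66   66   65   59   59   50   50
58   44   44   59   59   59   59   59   59   59   59   59   51   50
63   44   44   59   59   59   58   57   55   58   59   59   50   51
68   45   45   59   59   51   51   51   51   51   58   60   51   50
73   50   49   59   59   50   61   62   62   51   58   59   50   51
78   51   50   59   58   50   62   62   61   50   59   59   50   50
83   48   50   59   59   50   51   50   51   51   58   59   50   49
88    0   40   59   59   50   50   50   50   50   59   59   46    .
93    0   35   59   59   51   59   61   61   50   59   60    .    .
98    0   59   62   62   62   61   62   61   62   62   62   60   -1
103    0   47   61   61   60   61   61   61   60   61   61   59   -0
108    0   25   45   46   46   46   46   46   45   47   45   -0   -0
113    0    1   -0   -0    0    0   -0    0    0   -0    0   -0   -0
118    0   -0    0    0   -0    0    0    0    0   -0   -0   -0   -0
123   -0   -0    0   -0   
[... 579 characters left out ...]
  53   58   52
83    .   49   60   58   54   50   52    .    .   59   57   60    .
88    .    .   59   58   54   49   52   53   55   58   52    .    .
93    .   39   51   61    .   56   61   61   62   52   61   64    .
98    .   60   59   51   62   62   65   63   64   59   64   61    .
103    .    .   54   59   60    .   61    .   60    .    .    .    .
108    1    3    .    .    .    .    .    .    .    .    .    .    .
113   -1    4    .    .    .    .    .    .    .    .    .    .    .
118   -3   -0    3   -0    .    .    .    .    .    .    .    .    .
123    3    3    5    5    3    .    .    .    .    .    .    .    .
128    6    1   -3    6    3    7    .    .    .    .    .    .    .
```

The hasp lies flat (level at 59 mm along its length), with the staple (62 mm) standing in its slot. The robot is clear of everything, so I'm handing in.

```bash
python3 -c "
from cell import ctrl
print(ctrl.close_job())"
```

```text
the job is handed in; nothing more can be done
None
```

The job is handed in at about 40 s of the 210 s: two small clips are under the smallest button and two large under the largest, the opening sits squarely over the blank quarter, and the hasp lies flat with the staple in its slot. I found no third small clip, and left one mid-sized clip out of reach at the far left, taking it for scenery.

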